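Open the strut-lidded gauge case and nest the missing block

TASK

Lift the lid of the gauge case by its tongue until its struts take over and hold it fully open. Then pick up the L-shaped gauge block by its fin and lower it (do not drop it) into the matching gap among the blocks in the case so that it lies flush, and let go; leave the lid open and the other fittings where they are.

Things in the scene. Friction and masses are not known exactly. Their poses are not given: they have to be found in the camera images.
- case: grey steel case screwed to the bench, 200 (x) by 260 (y) mm, 90 mm tall without lid, walls 6 mm, gas struts outside both side walls; origin: centre of underside, z up, x from front (robot side) to hinge side. Inside, a nest of iron blocks, tops level 30 mm above the bench, with one gap; two neighbours' fins (14 mm thick, tops 70 mm above the bench) stand 100 mm to either y side of the gap
- lid (a joint): lid angle, rad: 0 shut (level), 1.25 fully open at its stop, still leaning 18 degrees from upright towards the robot. Lid 200 mm long, 260 wide, 12 thick, 1.2 kg; struts push with a nearly constant 0.94 N m: below the balance point (between 0.55 and 0.85 rad) it sinks shut by itself, beyond it the struts carry it slowly up to the stop and hold it. Lifting at the tongue takes about 2 N
- lid_tongue (a point): grip point on the lid's tongue, a flat steel tab in the middle of the lid's front edge: 16 mm thick (case y), 28 mm high, sticking out 55 mm from the edge towards the robot. The point lies half-way up the tab, 35 mm out from the edge, 20 mm from the tip, 235 mm from the hinge line (100 mm above the bench when shut). It turns with the lid; both flat sides are free for a finger
- lid_hinge (a point): middle of the hinge line, at the case's far (+x) top edge, 90 mm above the bench; at lid angle 0 its axes are the case's; the lid opens by turning about its +y (tongue up, then away from the robot). The open lid hangs over the hinge side of the nest: an upright tool over the gap strikes it, so there lean the tool back towards the robot by about 30 degrees
- gap (a point): centre of the floor of the nest's gap, 12 mm above the bench, axes as the case. 18 mm deep, the block's outline plus 2.5 mm on every side: a rectangle 69 (x) by 53 (y) mm about this point, and a step on its +y side, 29 mm wide at the +x end, out to y = +44.5 mm. The block fits in one rotation only: its axes parallel to these, its step in the gap's step
- block_mid (a point): centre, 29 mm above its underside, of the missing dark iron block, loose on the bench, 0.45 kg: an L-shaped plate 18 mm thick, 64 (x) by 48 (y) mm with a step on its +y side, x +8 to +32 mm, out to y = +42 mm; on its middle a grip fin 14 mm thick (y), 40 long (x), top 58 mm above the underside. z up. When seated this point is 29 mm above the gap point
- round_gauge: bystander: the same dark iron and fin as the block, but its plate is a plain disc 60 mm across: it is not the missing one; origin at the centre of its underside
- coupling: bystander: galvanized pipe coupling, a tube standing on end, 50 mm across, 45 mm tall; origin at the centre of its underside
- escutcheon: bystander: nickel flared disc 72 mm across, 20 mm tall; origin at the centre of its underside
- faucet_seat: bystander: small bronze turned part, 32 mm across, 24 mm tall; origin at the centre of its underside
- trap_bend: bystander: lead U-bend lying flat, pipe 36 mm thick, about 150 by 115 mm; the origin is on the bench near the middle of the U
- nipple: bystander: dark steel pipe nipple standing on end, 33 mm across, 75 mm tall; origin at the centre of its underside
- wrench: bystander: steel wrench, 220 mm, lying on the bench; origin at the centre of its underside
Mind the look-alikes: they are no part of the job. What is shaped like the part that bears block_mid but blue or orange is not meant.

How it is judged (in metres and radians):
On the way, in this order (a step that is already met when the one before it is completed fails the run):
1. the lid stands fully open on its struts, not held by the fingers (value of joint lid above 1.17 rad and contact force between the fingers and case below 0.3 N), for 0.3 s.
2. the block lies flush in the gap (horizontal distance between block_mid and gap below 0.006 m and z of block_mid in the frame of gap between 0.026 and 0.032 m and angle between block_mid's own z axis and vertical below 0.07 rad and angle between the x axis of block_mid and the x axis of gap, either way round below 0.15 rad), for 0.2 s.
At the end, for the whole second after the job is handed in: the lid stays open (angle over 1.17 rad) and still; the block lies in the gap, centre within 6 mm, height within 3 mm of seated, level within 0.07 rad and turned within 0.15 rad (all of step 2 and value of joint lid above 1.17 rad and velocity of joint lid below 0.05 rad/s); the robot touches nothing.
It fails at once if a bystander is shifted by more than 30 mm (distance of any of round_gauge, coupling, escutcheon, faucet_seat, trap_bend, nipple, wrench from where it was at the start of the episode above 0.03 m).
It fails at once if the block is dropped (falls free from more than about 25 mm) (contact force between the fingers and block below 0.05 N and linear speed of block above 0.7 m/s).
It also fails if it takes over 59 s, if anything falls off the work surface, if the arm or the gripper's body presses on something with over 40 N, if the wrist force passes 120 N, or if a joint passes its speed limit or range.

ROBOT

A 6-joint arm with a two-finger parallel gripper is mounted at the origin on the work surface. World frame = base frame: x ahead of the robot, y to its left, z up, the work surface at z = 0. Lengths are in mm, angles in rad, forces in N, time in s.
With the tool pointing down it reaches from about 350 to 975 mm from the base axis. Payload 7.1 kg.
Tool frame: the origin (TCP) lies midway between the tips of the shut fingers; the grasp point (between the pads) lies 19 mm behind it (ctrl.hold_point_z is the distance from the TCP to the grasp point, in mm); z points along the fingers, y is the direction in which the jaws open and shut (so a half turn about z gives the same grasp; the last joint's range is limited). The gripper opens to 88 mm and grips with 3 to 60 N. Pads are 20 mm wide; open, the fingers measure 115 mm over their backs; the gripper's body (75 mm by 178 mm) begins 61 mm behind the grasp point.
Start: joints at [1.229, 0.423, 1.63, -0, 1.089, -0.019], TCP at [198.232, 592.713, 222.675] pointing down, gripper open.
Joint ranges: [-3, 3], [-0.9, 2.11], [0.09, 2.58], [-1.31, 4.45], [0.11, 2.69], [-2.54, 2.54]. Speed limits (rad/s): [2.39, 2.39, 3.01, 3.14, 3.14, 3.14].

INTERFACE

Orientations are given as a rotation vector (axis times angle).
In Python, from workcell import ctrl, eyes gives the robot as it stands.
- The arm moves only by the tool move_arm, never from a script. Its argument "deltas" is a list of rows, each a list of 6 numbers: the shift along the tool's x, y, z in mm, then the turn, a rotation vector about the tool's x, y, z in rad. A call has 1 to 5 rows; each row shifts and turns the pose as measured when the row begins, along the tool's axes as they then stand; what a row does not reach is not made up. A row lasts 1/12 s, in which the tool goes at most 41.7 mm and 7.16 degrees, less where a joint would pass 70% of its speed; a pose out of reach is approached as far as the arm can. A call is refused whole if a number of a shift passes 41.7 or a number of a turn 0.125, either way. A call with a gripper value outside its range is refused whole. "hand" is the closure, from -1 (fully open) to 1 (shut), set as the call begins (left out, the last holds). The fingers move at their own pace and stop on an object; the grip force is fixed at half the most. Time passes only in rows, so rows that do not move let the fingers close. It gives the time, the measured TCP pose, the force and the opening at its end, in the units of the state.
- ctrl.get_obs(): the state, without advancing time (a new reading comes with each control period).
- eyes.get_image(name): name is "scene" or "side" or "wrist"; returns a dict with "frame" (400x640x3 uint8, red, green, blue), "range_z" (400x640 float32, mm along the optical axis (not along the pixel's ray), 0 where there is no reading), "fx", "fy", "cx", "cy" (pixels), "cam_to_world" (4x4, takes a point from camera to world coordinates). Camera axes: x right, y down, z forward; pixel columns grow to the right and rows downward; lengths in mm; the calibration is good to about 2 mm. A picture is of the moment at which its call begins.
- ctrl.close_job(): hands the job in, once; it reports no verdict.
The state is a dict: "t": time; "qpos": joint angles; "qvel": joint speeds; "joint_torque": joint torques, N m; "ee_pos": TCP position; "orientation": TCP orientation; "ft_force": force on the tool from outside, world axes, zero at the start; "moment": the same for the moment, N m; "width": finger opening in mm.
Only numpy, scipy, OpenCV 4.12 (cv2) and the standard library are available. Lean on these libraries where they do the work, as an engineer would, in place of code of your own. Each camera call takes 0.05 s, during which the arm holds its last target.

## Working session

There is one attempt and no reset: what is moved stays moved. The work goes in short steps, Python scripts to look and compute and a tool call to move; the robot and the scene stay as the last step left them, time stands still between calls to the robot, and variables do not carry over. Pictures are saved under pics/ and viewed, and the job is handed in when it is done.

Besides the shell and the picture viewer there is one more tool, called after "Emit:" by a JSON object that holds its "method" and its "body", one argument or row to a line. move_arm: Moves the arm, as the interface text tells. Its arguments: {"type":"object","properties":{"deltas":{"type":"array"},"hand":{"type":"number"}},"required":["deltas"]}

```bash
mkdir -p pics; ls; python3 - <<'E'
from workcell import ctrl, eyes
import cv2,numpy as np
print(ctrl.get_obs())
for n in ["scene","side","wrist"]:
    d=eyes.get_image(n); cv2.imwrite(f"pics/a_{n}.png",d["frame"][...,::-1]); np.savez(f"pics/a_{n}.npz",**d)
    print(n,d["fx"],d["fy"],d["cx"],d["cy"],np.round(d["cam_to_world"],3).tolist())
E
```

```text
pics
{'t': 0.0, 'qpos': array([ 1.22898654e+00,  4.23870871e-01,  1.63070437e+00,  7.32648640e-06,
        1.08859491e+00, -1.90183115e-02]), 'qvel': array([ 0.00089683, -0.00228671,  0.00017138, -0.00039453, -0.00029793,
       -0.00040658]), 'joint_torque': array([-1.37613693e-03, -5.44625258e+01, -2.73664784e+01,  6.42876187e-02,
        2.25955714e-02, -1.43821590e-04]), 'ee_pos': array([198.05310907, 592.18963572, 221.8773072 ]), 'orientation': array([-5.04799870e-01, -3.10047690e+00,  2.43565654e-03]), 'ft_force': array([0.88408111, 0.50353742, 1.00316688]), 'moment': array([ 0.05663706, -0.01263798,  0.00459255]), 'width': 88.08953680472747}
scene 476.5669579953296 476.5669579953296 321.80000591135536 194.47444601762734 [[0.68, 0.628, -0.379, 1048.156], [0.733, -0.579, 0.356, -532.713], [0.004, -0.52, -0.854, 1296.472], [0.0, 0.0, 0.0, 1.0]]
side 416.87996929184624 416.87996929184624 315.65559766578684 198.24513205913465 [[0.964, -0.188, 0.186, 300.028], [-0.264, -0.721, 0.641, -793.643], [0.014, -0.667, -0.745, 951.194], [0.0, 0.0, 0.0, 1.0]]
wrist 298.9602883619581 298.9602883619581 316.975329039776 198.89682168796645 [[0.317, 0.905, 0.284, 120.134], [0.949, -0.301, -0.097, 618.394], [-0.002, 0.3, -0.954, 383.565], [0.0, 0.0, 0.0, 1.0]]
```

View pics/a_scene.png

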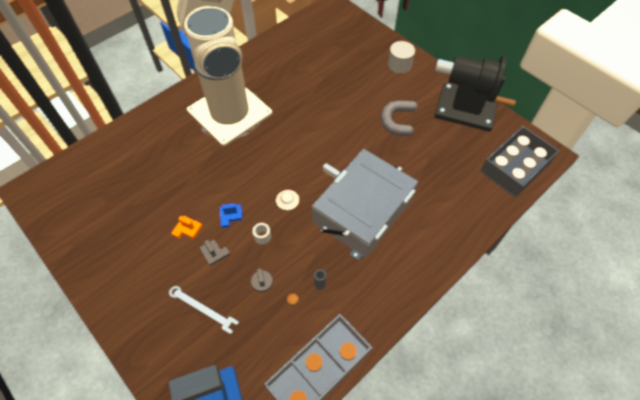

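View pics/a_side.png

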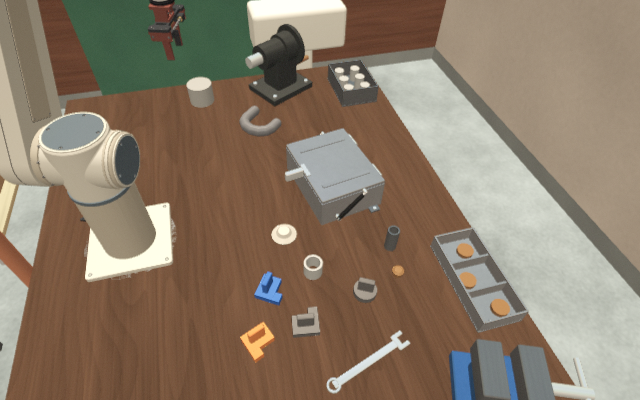

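View pics/a_wrist.png

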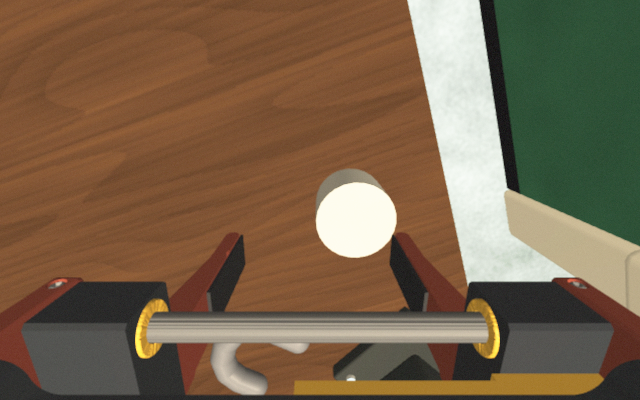

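The scene view shows the case at (365,195) with its tongue at (333,171). The dark L block is at (213,250), next to blue and orange look-alikes, and the round gauge is at (262,280). In the side view the block is at (306,322). Next I'll measure these.

```bash
cat > h.py <<'E'
import numpy as np,cv2
from scipy.spatial.transform import Rotation as R
def cloud(d):
    z=d["range_z"].astype(float); v,u=np.mgrid[0:z.shape[0],0:z.shape[1]]
    P=np.stack([(u-d["cx"])/d["fx"]*z,(v-d["cy"])/d["fy"]*z,z],-1)
    M=np.asarray(d["cam_to_world"]); return P@M[:3,:3].T+M[:3,3]
def proj(d,p):
    M=np.asarray(d["cam_to_world"]); c=(np.asarray(p,float)-M[:3,3])@M[:3,:3]
    return c[...,0]/c[...,2]*d["fx"]+d["cx"], c[...,1]/c[...,2]*d["fy"]+d["cy"]
def ray(d,u,v,z):
    M=np.asarray(d["cam_to_world"]); r=M[:3,:3]@np.array([(u-d["cx"])/d["fx"],(v-d["cy"])/d["fy"],1]); return M[:3,3]+r*(z-M[2,3])/r[2]
E
python3 - <<'E'
from h import *
for n in ["scene","side"]:
    d=dict(np.load(f"pics/a_{n}.npz")); C=cloud(d); print(n)
    np.set_printoptions(suppress=True,precision=1)
    pts={"scene":dict(bench=(280,250),lid=(365,195),tongue=(333,171),blk=(213,250),rg=(262,280)),"side":dict(bench=(200,330),lid=(335,165),tongue=(296,174),blk=(306,322),rg=(366,288))}[n]
    for k,(u,v) in pts.items(): print(k,C[v,u])
    f=d["frame"]; 
    # lid top
    m=(abs(C[...,2]-102)<7)&(np.linalg.norm(C[...,:2]-C[pts["lid"][1],pts["lid"][0],:2],axis=-1)<220)
    P=C[m]; print(len(P),np.median(P[:,2])); r=cv2.minAreaRect(P[:,:2].astype(np.float32)); print(r); print(cv2.boxPoints(r))
    u,v=pts["blk"]; m=(C[...,2]>8)&(np.linalg.norm(C[...,:2]-C[v,u,:2],axis=-1)<60)
    print("blk hist",np.histogram(C[m][:,2],bins=range(5,75,5)))
    s=dict(scene=(150,190,200,150),side=(220,250,200,130))[n]
    x,y,w,h=s; cv2.imwrite(f"pics/b_{n}.png",cv2.resize(f[y:y+h,x:x+w,::-1],None,fx=4,fy=4,interpolation=cv2.INTER_CUBIC))
E
```

```text
scene
bench [ 531.  -215.7    1.9]
lid [604.9  57.3 101.1]
tongue [484.   42.2 110.5]
blk [ 423.1 -368.8   55.4]
rg [ 587.8 -323.4   55.6]
5235 102.87229434140477
((580.0023803710938, 59.09131622314453), (260.4283752441406, 289.665283203125), 9.437514305114746)
[[ 427.8  180.6]
 [ 475.3 -105.1]
 [ 732.2  -62.4]
 [ 684.7  223.3]]
blk hist (array([ 12,  46, 189,  85,   6,   3,   6,   5,   3,  15,  40,  14,   0]), array([ 5, 10, 15, 20, 25, 30, 35, 40, 45, 50, 55, 60, 65, 70]))
side
bench [ 160.7 -313.6    3.3]
lid [601.2  47.  103.9]
tongue [480.7  35.5 107.8]
blk [ 404.  -376.6   41.8]
rg [ 571.4 -324.    32.4]
4261 102.51696544006472
((576.7123413085938, 58.156898498535156), (262.4946594238281, 285.0925598144531), 10.164048194885254)
[[ 422.4  175.3]
 [ 472.7 -105.3]
 [ 731.1  -59. ]
 [ 680.7  221.6]]
blk hist (array([  9,  40, 343,  46,  16,  16,  17,  17,  17,  18,  93,   2,   0]), array([ 5, 10, 15, 20, 25, 30, 35, 40, 45, 50, 55, 60, 65, 70]))
```

View pics/b_scene.png

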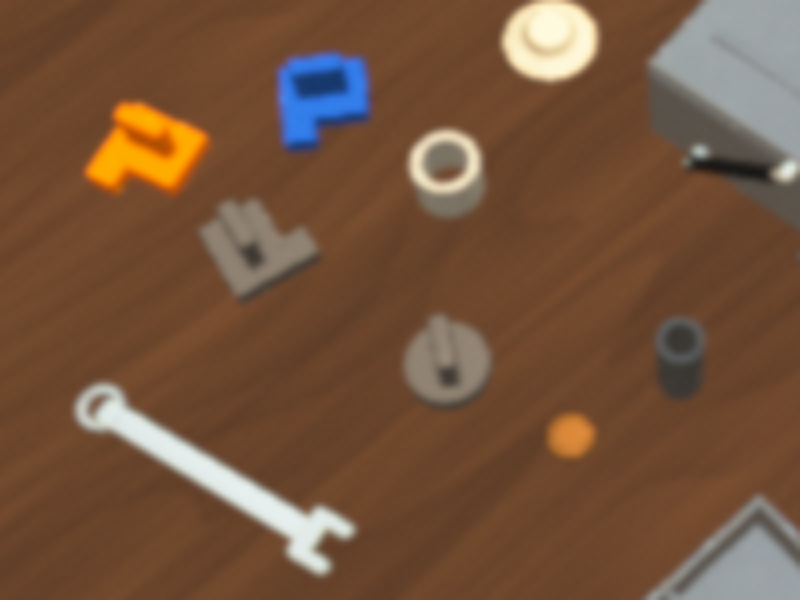

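View pics/b_side.png

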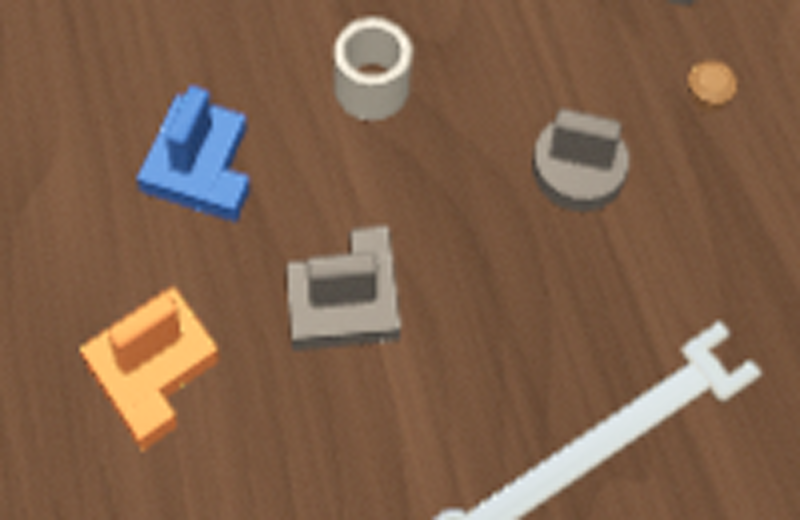

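```bash
python3 - <<'E'
from h import *
np.set_printoptions(suppress=True,precision=1)
for n in ["scene","side"]:
    d=dict(np.load(f"pics/a_{n}.npz")); C=cloud(d); print(n)
    m=(abs(C[...,2]-102)<5)&(C[...,0]>500)&(C[...,0]<760)&(abs(C[...,1]-50)<200)
    n_,lab,st,_=cv2.connectedComponentsWithStats(m.astype(np.uint8)); i=1+st[1:,4].argmax()
    m=cv2.morphologyEx((lab==i).astype(np.uint8),cv2.MORPH_OPEN,np.ones((5,5)))>0
    r=cv2.minAreaRect(C[m][:,:2].astype(np.float32)); print("lid",r,st[i]); print(cv2.boxPoints(r))
    # fin & plate of block
    near=np.linalg.norm(C[...,:2]-[415,-372],axis=-1)<60
    for nm,a,b in (("fin",52,66),("plate",13,24)):
        P=C[near&(C[...,2]>a)&(C[...,2]<b)]; r=cv2.minAreaRect(P[:,:2].astype(np.float32)); print(nm,len(P),P.mean(0),r); print(cv2.boxPoints(r))
    P=C[(C[...,2]>95)&(C[...,2]<120)&(C[...,0]>440)&(C[...,0]<505)&(abs(C[...,1]-40)<30)]
    print("tongue",len(P),P.min(0),P.max(0),cv2.minAreaRect(P[:,:2].astype(np.float32)))
E
```

```text
scene
lid ((601.5914916992188, 63.028541564941406), (200.0824737548828, 266.30206298828125), 9.366167068481445) [ 312  152  106   93 4668]
[[481.2 178.1]
 [524.6 -84.6]
 [722.  -52.1]
 [678.6 210.7]]
fin 65 [ 404.9 -371.    57.7] ((403.6548156738281, -370.6522521972656), (13.890799522399902, 42.55683898925781), 80.86748504638672)
[[ 381.5 -374.1]
 [ 423.6 -380.9]
 [ 425.8 -367.2]
 [ 383.7 -360.4]]
plate 298 [ 411.4 -366.9   18.4] ((405.9912109375, -361.95111083984375), (65.62979125976562, 67.09819030761719), 80.94304656982422)
[[ 367.7 -389.1]
 [ 434.  -399.6]
 [ 444.3 -334.8]
 [ 378.  -324.3]]
tongue 134 [451.1  29.1  95.4] [504.4  69.9 119.5] ((482.2503662109375, 42.26802444458008), (63.467201232910156, 29.338008880615234), 27.94734764099121)
side
lid ((601.8217163085938, 63.51453399658203), (205.29989624023438, 264.5821228027344), 9.72656536102295) [ 292  129   93   74 3977]
[[478.3 176.6]
 [523.  -84.2]
 [725.3 -49.5]
 [680.6 211.2]]
fin 108 [ 403.  -370.6   57.1] ((403.4182434082031, -369.6894226074219), (14.57745361328125, 37.623355865478516), 80.05171966552734)
[[ 383.6 -373.6]
 [ 420.7 -380.1]
 [ 423.2 -365.8]
 [ 386.1 -359.3]]
plate 410 [ 406.  -370.7   18. ] ((404.8416442871094, -360.73974609375), (67.33876037597656, 63.88136672973633), 80.75592803955078)
[[ 367.9 -388.8]
 [ 431.  -399.1]
 [ 441.8 -332.6]
 [ 378.7 -322.4]]
tongue 159 [447.8  28.9  95.5] [504.5  67.8 118.6] ((475.68658447265625, 47.758934020996094), (59.337406158447266, 32.467830657958984), 8.372782707214355)
```

```bash
cat >> h.py <<'E'
CY=np.radians(9.5); CC=np.array([601.7,63.3,0.]); BY=np.radians(-9.4); BC=np.array([403.5,-370.,0.])
def frame(c,yaw): 
    T=np.eye(4); T[:3,:3]=R.from_euler('z',yaw).as_matrix(); T[:3,3]=c; return T
CASE=frame(CC,CY); BLK=frame(BC,BY)
def tool(F,p,alpha,back=0.,hp=19.):
    "grasp point p in frame F, lean alpha (rad) fingers pointing +x-down; back: retreat along tool z"
    s,c=np.sin(alpha),np.cos(alpha)
    L=np.eye(4); L[:3,:3]=np.array([[-c,0,-s],[0,1,0],[s,0,-c]]).T; L[:3,3]=np.asarray(p)+(hp-back)*L[:3,2]
    return F@L
def cur():
    from workcell import ctrl
    o=ctrl.get_obs(); T=np.eye(4); T[:3,:3]=R.from_rotvec(o["orientation"]).as_matrix(); T[:3,3]=o["ee_pos"]; return T,o
def lidpose(th,alpha0):
    # tongue rigidly turning by th about hinge
    p=np.array([100-235*np.cos(th),0,90+235*np.sin(th)]) + 10*np.array([np.sin(th),0,np.cos(th)])
    return tool(CASE,p,alpha0-th)
def plan(Ts,vmax=38,wmax=.115,start=None):
    "rows through the list of poses from the present pose"
    T,o=cur(); T=T if start is None else start; rows=[]
    for G in Ts:
        D=np.linalg.inv(T)@G; w=R.from_matrix(D[:3,:3]).as_rotvec(); dp=G[:3,3]-T[:3,3]
        n=max(1,int(np.ceil(max(np.linalg.norm(dp)/vmax,np.linalg.norm(w)/wmax))))
        R0=T[:3,:3]
        for k in range(n):
            Rk=R0@R.from_rotvec(w*k/n).as_matrix(); rows.append(list(np.r_[Rk.T@dp/n,w/n]))
        T=G
    rows=[[round(v,1) for v in r[:3]]+[round(v,3) for v in r[3:]] for r in rows]
    print("t",round(o["t"],2),"n",len(rows),"q",np.round(o["qpos"],2),"w",round(o["width"],1),"F",np.round(o["ft_force"],1))
    for i in range(0,len(rows),5): print(str(rows[i:i+5]).replace(" ",""))
def err(G):
    T,o=cur(); D=np.linalg.inv(T)@G; print("rem tool",np.round(D[:3,3],1),np.round(R.from_matrix(D[:3,:3]).as_rotvec(),3))
E
python3 - <<'E'
from h import *
A=np.radians(40)
G=tool(CASE,[-135,0,100],A,100); print(G[:3,3])
plan([G])
E
```

```text
[417.19969849  32.42523817 162.04959989]
t 0.15 n 16 q [ 1.23  0.42  1.63  0.    1.09 -0.02] w 87.6 F [0.3 0.3 0.1]
[[np.float64(-24.1),np.float64(-28.8),np.float64(3.8),np.float64(-0.011),np.float64(-0.043),np.float64(-0.029)],[np.float64(-23.1),np.float64(-29.6),np.float64(4.5),np.float64(-0.011),np.float64(-0.043),np.float64(-0.029)],[np.float64(-22.0),np.float64(-30.3),np.float64(5.1),np.float64(-0.011),np.float64(-0.043),np.float64(-0.029)],[np.float64(-20.8),np.float64(-31.0),np.float64(5.7),np.float64(-0.011),np.float64(-0.043),np.float64(-0.029)],[np.float64(-19.7),np.float64(-31.6),np.float64(6.2),np.float64(-0.011),np.float64(-0.043),np.float64(-0.029)]]
[[np.float64(-18.5),np.float64(-32.2),np.float64(6.7),np.float64(-0.011),np.float64(-0.043),np.float64(-0.029)],[np.float64(-17.2),np.float64(-32.8),np.float64(7.1),np.float64(-0.011),np.float64(-0.043),np.float64(-0.029)],[np.float64(-15.9),np.float64(-33.4),np.float64(7.5),np.float64(-0.011),np.float64(-0.043),np.float64(-0.029)],[np.float64(-14.6),np.float64(-33.9),np.float64(7.8),np.float64(-0.011),np.float64(-0.043),np.float64(-0.029)],[np.float64(-13.3),np.float64(-34.4),np.float64(8.0),np.float64(-0.011),np.float64(-0.043),np.float64(-0.029)]]
[[np.float64(-11.9),np.float64(-34.9),np.float64(8.2),np.float64(-0.011),np.float64(-0.043),np.float64(-0.029)],[np.float64(-10.5),np.float64(-35.3),np.float64(8.3),np.float64(-0.011),np.float64(-0.043),np.float64(-0.029)],[np.float64(-9.2),np.float64(-35.7),np.float64(8.3),np.float64(-0.011),np.float64(-0.043),np.float64(-0.029)],[np.float64(-7.7),np.float64(-36.0),np.float64(8.3),np.float64(-0.011),np.float64(-0.043),np.float64(-0.029)],[np.float64(-6.3),np.float64(-36.3),np.float64(8.2),np.float64(-0.011),np.float64(-0.043),np.float64(-0.029)]]
[[np.float64(-4.9),np.float64(-36.6),np.float64(8.1),np.float64(-0.011),np.float64(-0.043),np.float64(-0.029)]]
```

Emit:
{"method": "move_arm", "body": {
  "deltas": [
    [-24,-29,4,-0.011,-0.043,-0.029],
    [-23,-29.5,4.5,-0.011,-0.043,-0.029],
    [-22,-30,5,-0.011,-0.043,-0.029],
    [-21,-31,5.5,-0.011,-0.043,-0.029],
    [-20,-31.5,6,-0.011,-0.043,-0.029]
  ],
  "hand": -1
}}

```text
t: 0.57
ee_pos: [269.0, 418.5, 202.3]
orientation: [0.242, 2.903, 0.036]
ft_force: [0.8, -0.6, 1.1]
width: 87.9
```

Emit:
{"method": "move_arm", "body": {
  "deltas": [
    [-18.5,-32,6.5,-0.011,-0.043,-0.029],
    [-17,-33,7,-0.011,-0.043,-0.029],
    [-16,-33.5,7.5,-0.011,-0.043,-0.029],
    [-14.5,-34,8,-0.011,-0.043,-0.029],
    [-13,-34.5,8,-0.011,-0.043,-0.029]
  ]
}}

```text
t: 0.98
ee_pos: [340.1, 237.3, 183.1]
orientation: [0.006, 2.683, 0.065]
ft_force: [1.7, -1.0, 0.3]
width: 88.1
```

```bash
sed -i 's/\[round(v,1) for v in r\[:3\]\]+\[round(v,3) for v in r\[3:\]\]/[round(float(v),1) for v in r[:3]]+[round(float(v),3) for v in r[3:]]/' h.py; python3 - <<'E'
from h import *
A=np.radians(40)
G=tool(CASE,[-135,0,100],A,100); plan([G]); print(cur()[0][:3,3])
E
```

```text
t 0.98 n 6 q [ 0.79  0.07  2.35 -0.7   0.46 -0.18] w 88.1 F [ 1.7 -1.   0.3]
[[-10.5,-34.4,7.3,-0.008,-0.039,-0.027],[-9.3,-34.7,7.4,-0.008,-0.039,-0.027],[-8.1,-35.0,7.5,-0.008,-0.039,-0.027],[-6.8,-35.2,7.5,-0.008,-0.039,-0.027],[-5.6,-35.5,7.4,-0.008,-0.039,-0.027]]
[[-4.4,-35.6,7.3,-0.008,-0.039,-0.027]]
[340.09550995 237.33240365 183.1000712 ]
```

Emit:
{"method": "move_arm", "body": {
  "deltas": [
    [-10.5,-34.5,7.5,-0.008,-0.039,-0.027],
    [-9.5,-34.5,7.5,-0.008,-0.039,-0.027],
    [-8,-35,7.5,-0.008,-0.039,-0.027],
    [-7,-35,7.5,-0.008,-0.039,-0.027],
    [-5.5,-35.5,7.5,-0.008,-0.039,-0.027]
  ]
}}

```text
t: 1.4
ee_pos: [392.4, 90.6, 187.7]
orientation: [-0.145, 2.519, 0.032]
ft_force: [-0.5, -0.0, -0.5]
width: 87.6
```

```bash
python3 - <<'E'
from h import *
from workcell import eyes
A=np.radians(40)
G=tool(CASE,[-135,0,100],A,100); plan([G,tool(CASE,[-135,0,100],A)],vmax=20); err(G)
d=eyes.get_image("wrist"); cv2.imwrite("pics/c1.png",d["frame"][...,::-1]); C=cloud(d)
P=C[(C[...,2]>95)&(C[...,2]<125)&(C[...,0]>430)&(C[...,0]<490)&(abs(C[...,1]-40)<40)]
q=(P-CC)@CASE[:3,:3]; print(len(P),q.min(0),q.max(0),np.percentile(q,[5,50,95],axis=0))
print(proj(d,(CASE@[-135,0,114,1])[:3]),proj(d,(CASE@[-155,0,114,1])[:3]),proj(d,(CASE@[-100,0,102,1])[:3]))
E
```

```text
t 1.4 n 9 q [ 0.28 -0.    2.51 -1.31  0.11 -0.13] w 87.6 F [-0.5 -0.  -0.5]
[[0.1,-15.1,8.0,-0.01,-0.02,-0.009],[0.4,-15.2,7.8,-0.01,-0.02,-0.009],[0.7,-15.2,7.7,-0.01,-0.02,-0.009],[1.0,-15.3,7.5,-0.01,-0.02,-0.009],[-0.0,0.0,20.0,0.0,-0.0,-0.0]]
[[-0.0,0.0,20.0,0.0,-0.0,-0.0],[-0.0,0.0,20.0,0.0,-0.0,-0.0],[-0.0,0.0,20.0,0.0,-0.0,-0.0],[-0.0,0.0,20.0,0.0,-0.0,-0.0]]
rem tool [  0.5 -60.3  31.9] [-0.041 -0.08  -0.037]
791 [-154.074286     -8.80772375   95.00357079] [-112.30116117    6.95417818  114.81355099] [[-153.14941509   -7.13640649   96.73770009]
 [-143.06103833    1.6344384   111.07972964]
 [-115.83181105    6.61205213  114.11557865]]
(np.float64(256.44547282170964), np.float64(213.27332661379438)) (np.float64(251.570953552998), np.float64(200.46737196723566)) (np.float64(265.1118350243021), np.float64(222.62499231273813))
```

View pics/c1.png

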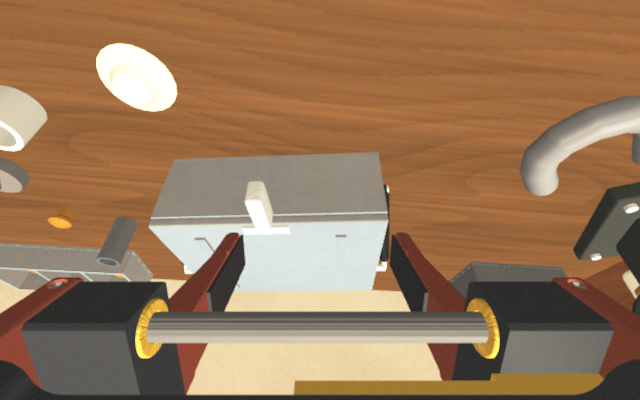

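The wrist view shows the tongue at (258,205), with the escutcheon at (135,75) clear of the path. A 40° lean puts joints 4 and 5 at their limits this close in, so I'll use a smaller lean of about 18°.

```bash
python3 - <<'E'
from h import *
A=np.radians(18)
G=tool(CASE,[-135,0,100],A,90); plan([G]);plan([G,tool(CASE,[-135,0,100],A)],vmax=25); err(G)
E
```

```text
t 1.45 n 3 q [ 0.27 -0.01  2.5  -1.31  0.11 -0.14] w 87.8 F [-0.3  0.3  0.3]
[[-8.4,-19.0,15.3,-0.012,0.103,-0.014],[-9.7,-19.3,14.1,-0.012,0.103,-0.014],[-10.8,-19.6,12.8,-0.012,0.103,-0.014]]
t 1.45 n 8 q [ 0.27 -0.01  2.5  -1.31  0.11 -0.14] w 87.8 F [-0.3  0.3  0.3]
[[-6.3,-14.2,11.5,-0.009,0.077,-0.011],[-7.0,-14.4,10.8,-0.009,0.077,-0.011],[-7.7,-14.6,10.1,-0.009,0.077,-0.011],[-8.3,-14.7,9.4,-0.009,0.077,-0.011],[0.0,0.0,22.5,-0.0,0.0,0.0]]
[[0.0,0.0,22.5,-0.0,0.0,0.0],[0.0,0.0,22.5,-0.0,0.0,0.0],[0.0,0.0,22.5,-0.0,0.0,0.0]]
rem tool [-25.3 -56.9  45.9] [-0.037  0.308 -0.042]
```

Emit:
{"method": "move_arm", "body": {
  "deltas": [
    [-6,-6,0,-0.009,0.1,-0.01],
    [-6,-10,0,-0.009,0.1,-0.01],
    [-8,-15,9,-0.009,0.077,-0.011],
    [-8,-15,9,-0.009,0.06,-0.011]
  ]
}}

```text
t: 1.78
ee_pos: [408.1, 67.1, 190.2]
orientation: [-0.144, 2.58, -0.032]
ft_force: [0.4, -0.2, 0.6]
width: 87.8
```

```bash
python3 - <<'E'
from h import *
A=np.radians(18)
G=tool(CASE,[-135,0,100],A,90); err(G); plan([G,tool(CASE,[-135,0,100],A)],vmax=25)
E
```

```text
rem tool [-17.5 -32.1  39.6] [-0.077  0.24  -0.041]
t 1.78 n 7 q [ 0.21  0.    2.44 -0.63  0.18 -0.87] w 87.8 F [ 0.4 -0.2  0.6]
[[-5.8,-10.7,13.2,-0.026,0.08,-0.014],[-6.7,-11.1,12.4,-0.026,0.08,-0.014],[-7.5,-11.5,11.6,-0.026,0.08,-0.014],[0.0,0.0,22.5,-0.0,0.0,0.0],[0.0,0.0,22.5,-0.0,0.0,0.0]]
[[0.0,0.0,22.5,-0.0,0.0,0.0],[0.0,0.0,22.5,-0.0,0.0,0.0]]
```

Emit:
{"method": "move_arm", "body": {
  "deltas": [
    [-6,-11,0,-0.026,0.08,-0.014],
    [-7,-11,5,-0.026,0.08,-0.014],
    [-7,-11,10,-0.026,0.08,-0.014],
    [0,0,10,0,0,0]
  ]
}}

```text
t: 2.12
ee_pos: [427.9, 46.0, 180.2]
orientation: [-0.172, 2.689, -0.04]
ft_force: [0.9, -0.3, 0.6]
width: 87.7
```

```bash
python3 - <<'E'
from h import *
A=np.radians(18)
G=tool(CASE,[-135,0,100],A,90); err(G); plan([tool(CASE,[-135,0,100],A,60),tool(CASE,[-135,0,100],A)],vmax=25)
E
```

```text
rem tool [-10.4 -10.   19.7] [-0.07   0.129 -0.026]
t 2.12 n 6 q [ 0.12  0.06  2.36 -0.18  0.28 -1.42] w 87.7 F [ 0.9 -0.3  0.6]
[[-2.2,-2.7,16.5,-0.023,0.043,-0.009],[-2.9,-3.1,16.3,-0.023,0.043,-0.009],[-3.5,-3.5,16.1,-0.023,0.043,-0.009],[0.0,0.0,20.0,-0.0,0.0,0.0],[0.0,0.0,20.0,-0.0,0.0,0.0]]
[[0.0,0.0,20.0,-0.0,0.0,0.0]]
```

Emit:
{"method": "move_arm", "body": {
  "deltas": [
    [-2,-3,10,-0.023,0.045,-0.009],
    [-3,-3,14,-0.023,0.045,-0.009],
    [-4,-3,14,-0.023,0.045,-0.009],
    [-2,0,10,0,0,0]
  ]
}}

```text
t: 2.45
ee_pos: [458.8, 40.5, 139.2]
orientation: [-0.236, 2.827, 0.042]
ft_force: [-0.8, -0.5, 0.3]
width: 87.5
```

```bash
python3 - <<'E'
from h import *
A=np.radians(18)
plan([tool(CASE,[-135,0,100],A,40),tool(CASE,[-135,0,100],A)],vmax=20)
E
```

```text
t 2.45 n 3 q [ 0.03  0.22  2.24  0.12  0.37 -1.81] w 87.5 F [-0.8 -0.5  0.3]
[[2.7,-1.2,19.4,0.004,-0.008,0.0],[0.0,0.0,20.0,-0.0,0.0,0.0],[0.0,0.0,20.0,-0.0,0.0,0.0]]
```

Emit:
{"method": "move_arm", "body": {
  "deltas": [
    [2.7,-1,19,0.004,-0.008,0],
    [0,0,20,0,0,0],
    [0,0,19,0,0,0],
    [0,0,0,0,0,0]
  ]
}}

```text
t: 2.78
ee_pos: [477.5, 42.4, 80.5]
orientation: [-0.233, 2.817, 0.037]
ft_force: [-0.2, -0.2, 0.0]
width: 87.8
```

```bash
python3 - <<'E'
from h import *
from workcell import eyes
A=np.radians(18)
G=tool(CASE,[-135,0,100],A); err(G); print(cur()[1]["qpos"])
d=eyes.get_image("wrist"); cv2.imwrite("pics/c2.png",d["frame"][...,::-1])
E
```

```text
rem tool [ 2.6  0.1 -2.4] [-0.001  0.002 -0.001]
[ 0.0386617   0.38370085  2.24025442  0.18932483  0.20779324 -1.87640703]
```

View pics/c2.png

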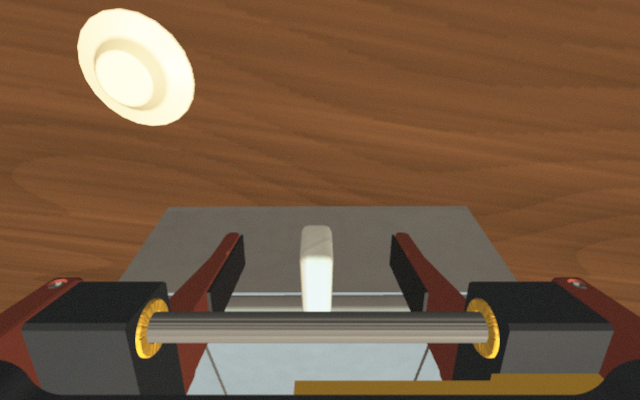

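The tongue at (317,270) is centred between the fingers, so I'll close on it.

Emit:
{"method": "move_arm", "body": {
  "deltas": [
    [2,0,-2,0,0,0],
    [0,0,0,0,0,0],
    [0,0,0,0,0,0],
    [0,0,0,0,0,0],
    [0,0,0,0,0,0]
  ],
  "hand": 1
}}

```text
t: 3.25
ee_pos: [474.7, 42.6, 86.5]
orientation: [-0.234, 2.813, 0.037]
ft_force: [-0.6, 0.4, 0.1]
width: 57.8
```

```bash
python3 - <<'E'
from h import *
T,o=cur(); print(o["width"],o["ft_force"])
A=np.radians(18); err(tool(CASE,[-135,0,100],A))
G0=tool(CASE,[-135,0,100],A); H=frame((CASE@[100,0,90,1])[:3],CY)
def rot(th,T0):
    r=np.eye(4); r[:3,:3]=R.from_euler('y',th).as_matrix(); return H@r@np.linalg.inv(H)@T0
plan([rot(t,T) for t in np.arange(.07,1.06,.07)],wmax=.2)
E
```

```text
57.80789843981761 [-0.63295492  0.4036677   0.06790095]
rem tool [ 1.9 -0.6  4.2] [-0.     0.005  0.001]
t 3.25 n 15 q [ 0.04  0.37  2.25  0.19  0.22 -1.87] w 57.8 F [-0.6  0.4  0.1]
[[-5.3,-0.0,-15.1,-0.0,0.07,-0.0],[-5.3,-0.0,-15.1,-0.0,0.07,-0.0],[-5.3,-0.0,-15.1,-0.0,0.07,-0.0],[-5.3,-0.0,-15.1,-0.0,0.07,-0.0],[-5.3,-0.0,-15.1,-0.0,0.07,-0.0]]
[[-5.3,-0.0,-15.1,-0.0,0.07,-0.0],[-5.3,-0.0,-15.1,-0.0,0.07,-0.0],[-5.3,-0.0,-15.1,-0.0,0.07,-0.0],[-5.3,-0.0,-15.1,-0.0,0.07,-0.0],[-5.3,-0.0,-15.1,-0.0,0.07,-0.0]]
[[-5.3,-0.0,-15.1,-0.0,0.07,-0.0],[-5.3,-0.0,-15.1,-0.0,0.07,-0.0],[-5.3,-0.0,-15.1,-0.0,0.07,-0.0],[-5.3,-0.0,-15.1,-0.0,0.07,-0.0],[-5.3,-0.0,-15.1,-0.0,0.07,-0.0]]
```

Emit:
{"method": "move_arm", "body": {
  "deltas": [
    [1.5,0,3,0,0,0],
    [0,0,0,0,0,0],
    [0,0,0,0,0,0],
    [0,0,0,0,0,0],
    [0,0,0,0,0,0]
  ]
}}

```text
t: 3.67
ee_pos: [474.9, 42.5, 84.5]
orientation: [-0.234, 2.81, 0.037]
ft_force: [-0.8, 0.5, 0.0]
width: 24.8
```

Emit:
{"method": "move_arm", "body": {
  "deltas": [
    [0,0,0,0,0,0],
    [0,0,0,0,0,0],
    [0,0,0,0,0,0],
    [0,0,0,0,0,0]
  ]
}}

```text
t: 4.0
ee_pos: [475.0, 41.5, 84.4]
orientation: [-0.234, 2.81, 0.036]
ft_force: [0.3, 2.5, 0.9]
width: 15.3
```

Emit:
{"method": "move_arm", "body": {
  "deltas": [
    [-2.6,0,-7.5,0,0.035,0],
    [-5.3,0,-15,0,0.07,0],
    [-5.3,0,-15,0,0.07,0],
    [-5.3,0,-15,0,0.07,0]
  ]
}}

```text
t: 4.33
ee_pos: [479.8, 42.3, 139.7]
orientation: [-0.252, 3.061, 0.003]
ft_force: [6.8, 2.3, -5.2]
width: 15.7
```

```bash
cat > lid.py <<'E'
from h import *
T,o=cur(); h=(CASE@[100,0,90,1])[:3]
t=(T[:3,3]-19*T[:3,2]-h)@CASE[:3,:3]; print("grasp rel hinge",t,"r",np.hypot(t[0],t[2]),"th",np.arctan2(t[2],-t[0])-np.arctan2(10,235))
z=T[:3,2]@CASE[:3,:3]; print("lean",np.degrees(np.arctan2(z[0],-z[2])),"y",t[1],z[1],o["width"],o["ft_force"],o["moment"],np.round(o["qpos"],2))
E
python3 lid.py
```

```text
grasp rel hinge [-225.03826387   -0.48169517   68.61698041] r 235.26689143233872 th 0.2534300280014939
lean 4.018354480911045 y -0.48169516764177256 -0.0037235435563699303 15.709013808176925 [ 6.78997709  2.26770871 -5.15574825] [ 1.17149325 -1.06616409  0.32411573] [ 0.06  0.31  2.05  0.01  0.71 -1.68]
```

Emit:
{"method": "move_arm", "body": {
  "deltas": [
    [-5.3,0,-15,0,0.07,0],
    [-5.3,0,-15,0,0.07,0],
    [-5.3,0,-15,0,0.07,0],
    [-5.3,0,-15,0,0.07,0],
    [-5.3,0,-15,0,0.07,0]
  ]
}}

```text
t: 4.75
ee_pos: [511.9, 47.9, 217.3]
orientation: [0.235, -2.84, 0.043]
ft_force: [3.9, -2.0, -7.0]
width: 15.6
```

```bash
python3 lid.py
```

```text
grasp rel hinge [-185.57880773   -0.32011918  145.48123898] r 235.8056080164312 th 0.6223390110656989
lean -16.812835136336048 y -0.32011918438132925 -0.005167924151361811 15.56839086166066 [ 3.90781332 -2.03668426 -6.9828878 ] [ 0.43443631 -0.97124039  0.19336473] [ 0.09  0.41  1.69 -0.03  1.33 -1.64]
```

Emit:
{"method": "move_arm", "body": {
  "deltas": [
    [-5.3,0,-15,0,0.07,0],
    [-5.3,0,-15,0,0.07,0],
    [-5.3,0,-15,0,0.07,0],
    [-5.3,0,-15,0,0.07,0],
    [-5.3,0,-15,0,0.07,0]
  ]
}}

```text
t: 5.17
ee_pos: [568.8, 57.6, 277.7]
orientation: [0.205, -2.475, 0.077]
ft_force: [1.0, -1.1, -1.8]
width: 15.6
```

```bash
python3 lid.py
```

```text
grasp rel hinge [-1.21782868e+02 -1.03044921e-01  2.02689844e+02] r 236.46192077666177 th 0.987236579512343
lean -37.785142550183025 y -0.10304492095216816 -0.004400426475689481 15.598728224163251 [ 1.04697256 -1.113414   -1.76736807] [ 0.31539503 -0.73142269  0.27059559] [ 0.1   0.64  1.29 -0.04  1.87 -1.63]
```

Emit:
{"method": "move_arm", "body": {
  "deltas": [
    [-5.3,0,-15,0,0.07,0],
    [-3,0,-8,0,0.035,0],
    [0,0,0,0,0,0]
  ]
}}

```text
t: 5.42
ee_pos: [592.0, 61.6, 292.5]
orientation: [0.196, -2.358, 0.086]
ft_force: [-1.4, -1.0, 6.8]
width: 15.5
```

Emit:
{"method": "move_arm", "body": {
  "deltas": [
    [0,0,0,0,0,0],
    [0,0,0,0,0,0],
    [0,0,0,0,0,0],
    [0,0,-10,0,0,0],
    [0,0,-20,0,0,0]
  ],
  "hand": -1
}}

```text
t: 5.83
ee_pos: [610.9, 65.2, 309.8]
orientation: [0.196, -2.349, 0.086]
ft_force: [-1.0, 0.1, 0.2]
width: 45.7
```

```bash
python3 lid.py
```

```text
grasp rel hinge [-77.18102992   0.39680959 233.27946821] r 245.71573345821812 th 1.2087528994864836
lean -45.012523289055046 y 0.3968095943846714 -0.003851764625449268 45.671046501721946 [-0.95120176  0.10228669  0.19815296] [ 0.05684122 -0.29647799  0.00861111] [ 0.11  0.75  1.08 -0.05  2.1  -1.64]
```

Emit:
{"method": "move_arm", "body": {
  "deltas": [
    [0,0,-25,0,0,0],
    [0,0,-30,0,0,0],
    [0,0,-30,0,0,0],
    [20,0,-25,0,0,0],
    [25,-10,-25,0,-0.08,0]
  ]
}}

```text
t: 6.25
ee_pos: [676.2, 68.3, 430.0]
orientation: [0.204, -2.41, 0.08]
ft_force: [0.7, -0.0, -1.7]
width: 79.1
```

```bash
python3 lid.py; python3 - <<'E'
from h import *
from workcell import eyes
for n in ["scene","side"]:
    d=eyes.get_image(n); cv2.imwrite(f"pics/d_{n}.png",cv2.resize(d["frame"][80:280,200:460,::-1],None,fx=3,fy=3,interpolation=cv2.INTER_CUBIC)); np.savez(f"pics/d_{n}.npz",**d)
E
```

```text
grasp rel hinge [-13.08643717  -7.26829201 354.24774983] r 354.48938361711134 th 1.4913440999550205
lean -41.53477401394555 y -7.268292014313365 -0.004020033084799189 79.11464512406181 [ 0.66813563 -0.03315923 -1.7247643 ] [ 0.06353423 -0.32187463  0.07727357] [ 0.1   0.78  0.74 -0.06  2.35 -1.66]
```

View pics/d_side.png

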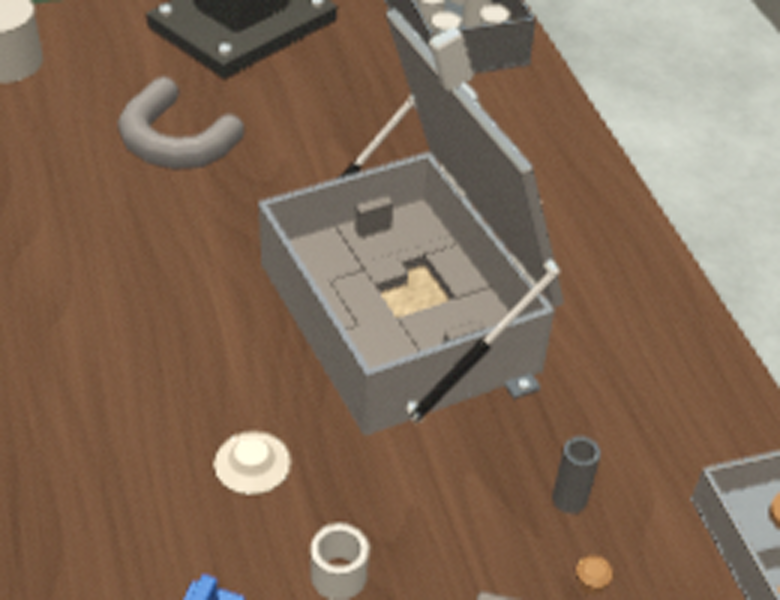

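View pics/d_scene.png

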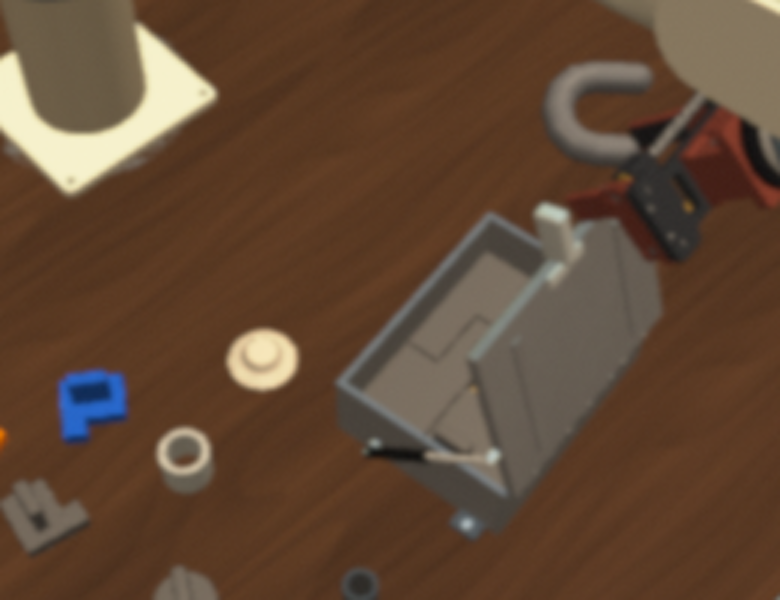

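The lid is now up, resting on its struts. In the cropped side view the gap's pale floor is at (415,290) and a neighbour's fin is at (375,217). I'll measure the gap from these.

```bash
python3 - <<'E'
from h import *
np.set_printoptions(suppress=True,precision=1)
d=dict(np.load("pics/d_side.npz")); C=cloud(d); f=d["frame"]; Q=(C-CC)@CASE[:3,:3]
ins=(abs(Q[...,0])<92)&(abs(Q[...,1])<122)&(Q[...,2]<85)
print("z hist",np.histogram(Q[ins][:,2],bins=range(0,90,6)))
hsv=cv2.cvtColor(f,cv2.COLOR_RGB2HSV); print(f[176,338],hsv[176,338])
m=((hsv[...,1]>60)&(hsv[...,2]>120)&ins); n,l,st,ce=cv2.connectedComponentsWithStats(m.astype(np.uint8)); print(st[1:],ce[1:])
i=1+st[1:,4].argmax(); m=l==i; vs,us=np.nonzero(m)
# case-frame outline on floor z=12
P=np.array([ (ray(d,u,v,12)-CC)@CASE[:3,:3] for u,v in zip(us,vs)]); print("floor ray",P.min(0),P.max(0)); print("depth z",np.median(Q[m][:,2]))
for a in np.arange(P[:,1].min(),P[:,1].max(),6):
    s=P[(P[:,1]>=a)&(P[:,1]<a+6)]; print(round(a,1),s[:,0].min(),s[:,0].max())
F=ins&(Q[...,2]>55); print("fin",Q[F].min(0),Q[F].max(0)); 
T=ins&(Q[...,2]>64)&(Q[...,2]<76); print(Q[T].mean(0),Q[T].min(0),Q[T].max(0))
L=(Q[...,2]>200)&(Q[...,2]<400)&(abs(Q[...,0]-50)<100)&(abs(Q[...,1])<140); p=Q[L]; print("lid",len(p),np.median(np.arctan2(p[:,2]-90,100-p[:,0])))
E
```

```text
z hist (array([  0, 105, 128,  36, 967, 948,  19,  26,  25,  19,  29,  92,  19,
        11]), array([ 0,  6, 12, 18, 24, 30, 36, 42, 48, 54, 60, 66, 72, 78, 84]))
[209 185 142] [ 19  82 209]
[[327 169  23  17 214]] [[338.  177.2]]
floor ray [-5.7 -9.5 12. ] [56.8 49.2 12. ]
depth z 12.193375087846732
-9.5 -4.753415529365979 55.9399181269296
-3.5 -5.693127656146075 55.120449398288635
2.5 -4.719816889650596 56.37954861263151
8.5 -5.665659506675761 55.5555666805873
14.5 -4.68577264988415 54.727923359544285
20.5 -5.637826260995468 56.825093804591106
26.5 -3.6971533418038995 55.99655101419373
32.5 30.47838901752695 55.16430169154007
38.5 34.57940896680496 56.44352187013324
44.5 36.64399315552047 50.533922175715475
fin [ -86.8 -105.5   55.3] [ 92. 122.  85.]
[20.3  8.  69.5] [ -80.8 -105.5   64.2] [ 92.  121.8  75.9]
lid 1147 1.2541612610915136
```

```bash
python3 - <<'E'
from h import *
plan([tool(CASE,[-70,0,370],np.radians(0)),tool(CASE,[-90,0,280],np.radians(25))])
E
```

```text
t 6.35 n 11 q [ 0.1   0.76  0.73 -0.06  2.35 -1.66] w 86.2 F [-0.1 -0.2  1.1]
[[7.3,1.5,23.2,-0.001,-0.1,-0.0],[9.6,1.5,22.4,-0.001,-0.1,-0.0],[11.8,1.4,21.3,-0.001,-0.1,-0.0],[13.9,1.4,20.0,-0.001,-0.1,-0.0],[15.8,1.4,18.5,-0.001,-0.1,-0.0]]
[[17.6,1.4,16.9,-0.001,-0.1,-0.0],[19.2,1.4,15.0,-0.001,-0.1,-0.0],[3.0,0.0,22.1,-0.0,-0.109,0.0],[5.4,0.0,21.6,-0.0,-0.109,0.0],[7.7,0.0,20.9,-0.0,-0.109,0.0]]
[[9.9,0.0,19.9,-0.0,-0.109,0.0]]
```

Emit:
{"method": "move_arm", "body": {
  "deltas": [
    [10,1.5,20,0,-0.1,0],
    [12,1.5,20,0,-0.1,0],
    [13,1.5,20,0,-0.1,0],
    [15,1.5,20,0,-0.1,0],
    [17,1.5,18,0,-0.1,0]
  ]
}}

```text
t: 6.77
ee_pos: [573.9, 55.6, 369.9]
orientation: [0.241, -2.936, 0.029]
ft_force: [0.1, -0.2, 0.8]
width: 87.6
```

```bash
python3 - <<'E'
from h import *
T,o=cur(); print(np.linalg.inv(CASE)@T[:,3])
plan([tool(CASE,[-70,0,370],np.radians(0)),tool(CASE,[-90,0,280],np.radians(25))])
E
```

```text
[-28.72146364  -2.95515663 369.9050354    1.        ]
t 6.77 n 6 q [ 0.09  0.32  1.45 -0.02  1.56 -1.65] w 87.6 F [ 0.1 -0.2  0.8]
[[18.4,1.5,13.3,-0.002,-0.098,-0.001],[19.6,1.5,11.4,-0.002,-0.098,-0.001],[3.0,0.0,22.1,-0.0,-0.109,0.0],[5.4,0.0,21.6,-0.0,-0.109,0.0],[7.7,0.0,20.9,-0.0,-0.109,0.0]]
[[9.9,0.0,19.9,-0.0,-0.109,0.0]]
```

Emit:
{"method": "move_arm", "body": {
  "deltas": [
    [18.5,1.5,13,0,-0.098,0],
    [19.5,1.5,11.5,0,-0.098,0],
    [3,0,22,0,-0.109,0],
    [5.5,0,21.5,0,-0.109,0],
    [7.5,0,21,0,-0.109,0]
  ]
}}

```text
t: 7.18
ee_pos: [517.2, 49.8, 287.9]
orientation: [-0.228, 2.781, 0.034]
ft_force: [0.4, 0.5, -1.3]
width: 87.8
```

```bash
python3 lid.py; python3 - <<'E'
from h import *
from workcell import eyes
d=eyes.get_image("wrist"); cv2.imwrite("pics/e.png",d["frame"][...,::-1]); np.savez("pics/e.npz",**d)
E
```

```text
grasp rel hinge [-192.10725546    0.6984588   215.71425728] r 288.85608595546256 th 0.8006917268641327
lean 20.17833933821904 y 0.6984588006454058 -0.005447831836326257 87.79109353431721 [ 0.44982928  0.54939063 -1.28347231] [0.09128605 0.13369468 0.02424646] [ 0.05  0.04  2.02  0.05  0.73 -1.71]
```

View pics/e.png

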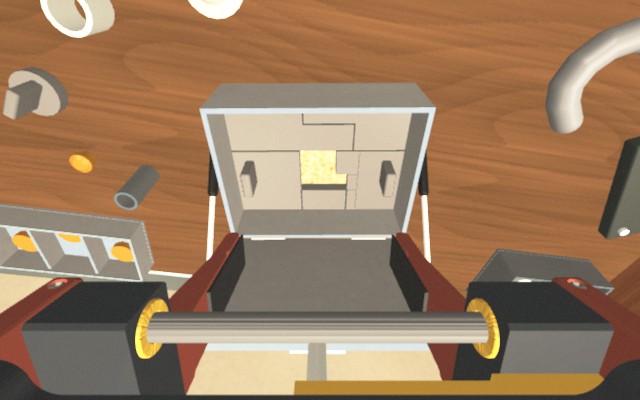

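```bash
python3 - <<'E'
from h import *
d=dict(np.load("pics/e.npz")); f=d["frame"]
cv2.imwrite("pics/e2.png",cv2.resize(f[130:230,230:410,::-1],None,fx=4.4,fy=4.4,interpolation=cv2.INTER_CUBIC))
np.set_printoptions(suppress=True,precision=1)
for n in ["e","d_side"]:
    d=dict(np.load(f"pics/{n}.npz"));C=cloud(d);Q=(C-CC)@CASE[:3,:3]
    # rim of case: top z ~90
    m=(abs(Q[...,2]-90)<3)&(abs(Q[...,0])<115)&(abs(Q[...,1])<145)
    m=cv2.morphologyEx(m.astype(np.uint8),cv2.MORPH_CLOSE,np.ones((3,3)))>0
    print(n,"rim",m.sum(),np.percentile(Q[m],[0.5,99.5],axis=0))
    ins=(abs(Q[...,0])<92)&(abs(Q[...,1])<120)
    print("z hist",np.histogram(Q[ins][:,2],bins=range(0,90,6))[0])
    t=ins&(abs(Q[...,2]-30)<4); print("tops z",np.median(Q[t][:,2]))
    fl=ins&(Q[...,2]<18)&(Q[...,2]>5); print("floor",np.median(Q[fl],axis=0),Q[fl].min(0),Q[fl].max(0))
    for s in (-1,1):
        T=ins&(Q[...,2]>63)&(Q[...,2]<76)&(s*Q[...,1]>60)&(s*Q[...,1]<116)&(abs(Q[...,0])<80); 
        if T.sum()>5: print("fin",s,T.sum(),np.percentile(Q[T],[3,50,97],axis=0))
E
```

```text
e rim 3565 [[ -98.8 -141.4   85.4]
 [ 102.6  140.6   93.7]]
z hist [    0  1095   261   121 11307  1716    81    86    86    90    89   467
     0     0]
tops z 29.18161039715301
floor [30.4  1.5 11.2] [ -4.2 -28.3   9.1] [57.8 43.4 18. ]
fin -1 256 [[   2.1 -107.    64.2]
 [  19.   -99.9   68.8]
 [  39.3  -94.2   70.4]]
fin 1 259 [[  1.6  91.7  63.8]
 [ 18.3  97.8  68.6]
 [ 38.4 104.6  70. ]]
d_side rim 599 [[-101.7 -144.3   77.4]
 [ 100.6  143.    97.8]]
z hist [  0 105 128  36 959 938  18  25  22  19  27  89  13   8]
tops z 29.98430016392308
floor [29.6 16.2 12.3] [ -9.  -12.8   6.7] [57.  51.5 18. ]
fin -1 50 [[  -0.3 -105.3   65.8]
 [  17.2 -100.    69.3]
 [  36.   -92.7   71.9]]
fin 1 54 [[ -1.3  91.4  63.3]
 [ 16.2  97.1  68.7]
 [ 34.8 106.7  73.2]]
```

View pics/e2.png

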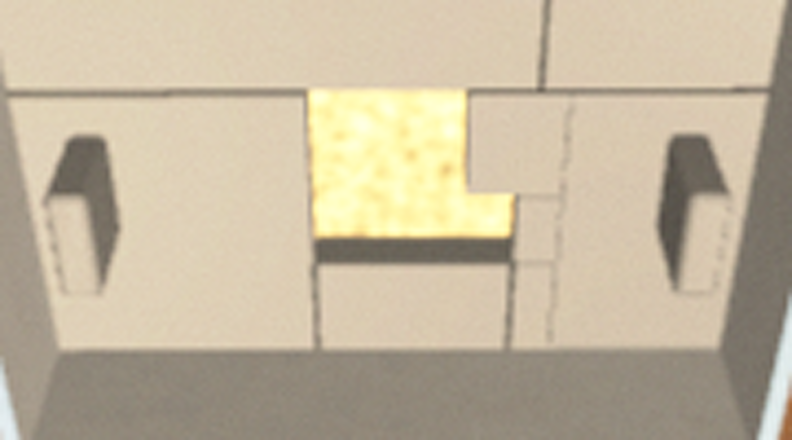

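```bash
python3 - <<'E'
from h import *
np.set_printoptions(suppress=True,precision=1)
d=dict(np.load("pics/e.npz"))
c=lambda u,v,z:((ray(d,(u+.5)/4.4+230-.5,(v+.5)/4.4+130-.5,z)-CC)@CASE[:3,:3])[:2]
for nm,u,v,z,ex in [("UL",308,90,30,(-34.5,-26.5)),("UR",467,90,30,(-34.5,26.5)),("step in",467,193,30,(5.5,26.5)),("step out",516,194,30,(5.5,44.5)),("LL top",316,262,30,(34.5,-26.5)),("LR top",511,262,30,(34.5,44.5)),("LL floor",316,238,12,(34.5,-26.5)),("LR floor",511,238,12,(34.5,44.5)),
 ]: p=c(u,v,z); print(nm,p,"centre",p-np.array(ex))
for nm,u,v,ex in [("finL top",48,195,(-20,-107)),("",88,195,(-20,-93)),("",65,292,(20,-107)),("",100,292,(20,-93)),("finR",687,195,(-20,93)),("",728,195,(-20,107)),("",680,292,(20,93)),("",715,292,(20,107))]: p=c(u,v,70); print(nm,p,"centre",p-np.array(ex))
for u,v,z in [(60,352,30),(720,352,30)]: print("inner corner +x (94,+-124)",c(u,v,z))
E
```

```text
UL [-13.1 -26.3] centre [21.4  0.2]
UR [-13.2  25.3] centre [21.3 -1.2]
step in [26.5 26.7] centre [21.   0.2]
step out [26.8 43.5] centre [21.3 -1. ]
LL top [ 55.7 -26.1] centre [21.2  0.4]
LR top [55.6 43.4] centre [21.1 -1.1]
LL floor [ 57.8 -27. ] centre [23.3 -0.5]
LR floor [57.7 44.8] centre [23.2  0.3]
finL top [   1.6 -104.9] centre [21.6  2.1]
 [  1.6 -92.6] centre [21.6  0.4]
 [  39.  -105.3] centre [19.   1.7]
 [ 39.  -93.9] centre [19.  -0.9]
finR [ 1.4 91.6] centre [21.4 -1.4]
 [  1.4 104.1] centre [21.4 -2.9]
 [38.7 94.4] centre [18.7  1.4]
 [ 38.7 105.8] centre [18.7 -1.2]
inner corner +x (94,+-124) [  97.6 -124. ]
inner corner +x (94,+-124) [ 97.1 124.2]
```

```bash
cat > kin.py <<'E'
from h import *
from scipy.optimize import least_squares
data=[([0.06,.31,2.05,.01,.71,-1.68],[479.8,42.3,139.7],[-0.252,3.061,0.003]),([.09,.41,1.69,-.03,1.33,-1.64],[511.9,47.9,217.3],[0.235,-2.84,0.043]),([.1,.64,1.29,-.04,1.87,-1.63],[568.8,57.6,277.7],[0.205,-2.475,0.077]),
([.11,.75,1.08,-.05,2.1,-1.64],[610.9,65.2,309.8],[.196,-2.349,.086]),([.1,.78,.74,-.06,2.35,-1.66],[676.2,68.3,430],[.204,-2.41,.08]),([.09,.32,1.45,-.02,1.56,-1.65],[573.9,55.6,369.9],[.241,-2.936,.029]),([.05,.04,2.02,.05,.73,-1.71],[517.2,49.8,287.9],[-.228,2.781,.034]),
([1.22898,.42387,1.6307,0,1.0886,-.019],[198.05,592.2,221.9],[-.5048,-3.1005,.0024]),([.79,.07,2.35,-.7,.46,-.18],[340.1,237.3,183.1],[.006,2.683,.065]),([.0387,.3837,2.24,.1893,.2078,-1.8764],[477.5,42.4,80.5],[-.233,2.817,.037])]
def Rz(a): return R.from_euler('z',a).as_matrix()
def Ry(a): return R.from_euler('y',a).as_matrix()
def fk(q,p):
    h,o,L1,L2,a,Lt,s4,s6,off=p
    A=Rz(q[0]); x=A@[o,0,h]; A=A@Ry(q[1]); x=x+A@[0,0,L1]; A=A@Ry(q[2]); x=x+A@[a,0,L2]; A=A@Rz(np.sign(s4)*q[3])@Ry(q[4]); x=x+A@[0,0,Lt]; A=A@Rz(np.sign(s6)*q[5]+off); return x,A
E
python3 - <<'E'
from kin import *
best=None
for s4 in (1,-1):
  for s6 in (1,-1):
    for off in (0,1.57,-1.57,3.14):
      def res(p8):
        p=list(p8[:6])+[s4,s6,p8[6]]; r=[]
        for q,x,w in data:
            X,A=fk(q,p); r+=list((X-x)/5); r+=list(20*(R.from_matrix(A.T@R.from_rotvec(w).as_matrix())).as_rotvec())
        return r
      s=least_squares(res,[300,0,400,400,0,200,off])
      if best is None or s.cost<best[0]: best=(s.cost,s.x,s4,s6)
print(best); x=best[1]; np.save("kin.npy",np.r_[x[:6],best[2],best[3],x[6]])
p=np.load("kin.npy")
for q,X,w in data: print(np.round(fk(q,p)[0]-X,1))
E
```

```text
(np.float64(28.976027348210504), array([307.11066565,   7.36399976, 541.70420253, 478.89564025,
        70.12219765, 292.34016255,   1.57106321]), 1, 1)
[  0.3 -11.5   2.4]
[ 5.  -9.8  4.2]
[  5.2 -11.2  -1.1]
[  1.1 -10.3  -2.6]
[ -2.8 -13.3  -1.3]
[ 2.9 -9.4  0.8]
[  1.3 -14.1  -0.7]
[10.1 -7.1  1.8]
[ 6.1 -6.7 -3.7]
[ -1.8 -12.6   0.3]
```

```bash
python3 - <<'E'
from kin import *
p=np.load("kin.npy"); lo=np.array([-3,-.9,.09,-1.31,.11,-2.54]);hi=np.array([3,2.11,2.58,4.45,2.69,2.54])
GAP=[21.5,-.4,12]
def ik(G,nm):
    b=None
    for q0 in ([np.arctan2(G[1,3],G[0,3]),.4,2,.2,.6,-1.7],[np.arctan2(G[1,3],G[0,3]),.6,2,1.,.6,-2.2],[np.arctan2(G[1,3],G[0,3]),.6,2,-.6,.6,-1],[np.arctan2(G[1,3],G[0,3]),.6,2,.6,.6,1]):
        def res(q):
            X,A=fk(q,p); return np.r_[(X-G[:3,3])/10,10*R.from_matrix(A.T@G[:3,:3]).as_rotvec()]
        s=least_squares(res,np.clip(q0,lo+.01,hi-.01),bounds=(lo,hi))
        if b is None or s.cost<b.cost: b=s
    print(nm,"cost",round(b.cost,3),np.round(b.x,2))
for a in (20,25,30,35):
    A=np.radians(a)
    ik(tool(BLK,[0,0,47],A),f"blk {a}"); ik(tool(BLK,[0,0,47],A,100),f"blkpre {a}"); ik(tool(CASE,[21.5,0,59],A),f"gap {a}"); ik(tool(CASE,[21.5,0,160],A),f"gappre {a}")
E
```

```text
blk 20 cost 0.494 [-0.8   0.58  2.04  0.4   0.3  -2.54]
blkpre 20 cost 0.228 [-0.86  0.36  2.09  0.36  0.47 -2.54]
gap 20 cost 0.0 [ 0.1   0.61  1.92  0.09  0.26 -1.73]
gappre 20 cost 0.0 [ 0.1   0.43  1.9   0.05  0.46 -1.68]
blk 25 cost 0.158 [-0.89  0.6   2.13  1.51  0.29  2.54]
blkpre 25 cost 1.024 [-0.86  0.35  2.13  0.38  0.4  -2.54]
gap 25 cost 0.0 [ 0.09  0.61  1.97  0.25  0.12 -1.88]
gappre 25 cost 0.0 [ 0.09  0.42  1.95  0.09  0.33 -1.72]
blk 30 cost 0.0 [-0.91  0.61  2.13  1.57  0.35  2.47]
blkpre 30 cost 0.35 [-1.01  0.38  2.25  1.42  0.41  2.54]
gap 30 cost 0.106 [0.08 0.62 2.04 2.46 0.11 2.17]
gappre 30 cost 0.0 [ 0.09  0.42  2.    0.19  0.2  -1.82]
blk 35 cost 0.0 [-0.95  0.63  2.16  1.82  0.43  2.19]
blkpre 35 cost 0.0 [-1.05  0.4   2.24  1.4   0.47  2.54]
gap 35 cost 0.0 [0.09 0.63 2.07 2.87 0.17 1.77]
gappre 35 cost 0.022 [ 0.08  0.42  2.04  0.56  0.11 -2.2 ]
```

```bash
cat >> kin.py <<'E'
def fk(q,p):
    h,o,d,L1,L2,a,Lt,off=p[:8]; b=p[8:14] if len(p)>8 else np.zeros(6); q=np.asarray(q)+b
    A=Rz(q[0]); x=A@[o,d,h]; A=A@Ry(q[1]); x=x+A@[0,0,L1]; A=A@Ry(q[2]); x=x+A@[a,0,L2]; A=A@Rz(q[3])@Ry(q[4]); x=x+A@[0,0,Lt]; A=A@Rz(q[5]+off); return x,A
lo=np.array([-3,-.9,.09,-1.31,.11,-2.54]);hi=np.array([3,2.11,2.58,4.45,2.69,2.54])
def ik(G,q0,p,bounds=True):
    def res(q):
        X,A=fk(q,p); return np.r_[(X-G[:3,3])/10,10*R.from_matrix(A.T@G[:3,:3]).as_rotvec()]
    s=least_squares(res,np.clip(q0,lo+.02,hi-.02),bounds=(lo,hi)); return s.x,s.cost
E
python3 - <<'E'
from kin import *
T,o=cur(); data.append((o["qpos"],o["ee_pos"],o["orientation"]))
def res(p):
    r=[]
    for q,x,w in data:
        X,A=fk(q,p); r+=list((X-x)/5); r+=list(20*(R.from_matrix(A.T@R.from_rotvec(w).as_matrix())).as_rotvec())
    return r
s=least_squares(res,[300,0,10,540,480,70,290,1.57]); print(s.cost,np.round(s.x,2)); np.save("kin.npy",s.x)
p=s.x
for q,X,w in data: print(np.round(fk(q,p)[0]-X,1),np.round(R.from_matrix(fk(q,p)[1].T@R.from_rotvec(w).as_matrix()).as_rotvec(),3))
for a in (30,35,40,45):
    A=np.radians(a); q=[-.95,.63,2.16,1.82,.43,2.19]
    print(a)
    for nm,G in [("blk",tool(BLK,[0,0,47],A)),("pre",tool(BLK,[0,0,47],A,80)),("lift",tool(BLK,[0,0,180],A)),("gappre",tool(CASE,[-10,0,180],A)),("gap100",tool(CASE,[21.5,0,110],A)),("gap",tool(CASE,[21.5,0,59],A))]:
        q,c=ik(G,q,p); print(nm,round(c,3),np.round(q,2))
E
```

```text
1.4074561891223931 [311.94  -0.97  12.07 564.1  485.18  77.01 310.37   1.57]
[-1.1  0.6  1.3] [ 0.003  0.002 -0.003]
[1.4 1.5 3.1] [-0.002  0.003  0.005]
[ 1.6 -0.2 -1.2] [ 0.007  0.    -0.003]
[-1.7  0.8 -2.4] [ 0.    -0.004  0.005]
[-1.9 -1.8 -0.5] [ 0.005 -0.006 -0.004]
[1.9 2.3 1.2] [-0.003  0.007  0.007]
[ 1.7 -1.4  0.6] [-0.001  0.002 -0.006]
[-0.2 -0.   0. ] [-0. -0. -0.]
[-0. -3. -2.] [-0.007 -0.002 -0.002]
[ 0.4  0.2 -0.2] [-0.  0. -0.]
[-0.2  0.2  0.1] [-0. -0. -0.]
30
blk 0.0 [-0.95  0.6   2.15  1.55  0.36  2.44]
pre 0.144 [-1.04  0.43  2.23  1.4   0.42  2.54]
lift 1.525 [-0.98  0.32  2.22  1.46  0.42  2.54]
gappre 1.234 [0.03 0.35 2.18 2.06 0.11 2.54]
gap100 0.349 [0.04 0.51 2.09 2.06 0.11 2.54]
gap 0.057 [0.05 0.61 2.06 2.35 0.11 2.26]
35
blk 0.0 [-0.99  0.63  2.18  1.79  0.45  2.17]
pre 0.0 [-1.08  0.45  2.24  1.47  0.47  2.44]
lift 0.526 [-1.01  0.33  2.21  1.46  0.47  2.54]
gappre 0.273 [0.04 0.34 2.17 2.07 0.11 2.54]
gap100 0.008 [0.05 0.51 2.09 2.44 0.11 2.18]
gap 0.0 [0.06 0.62 2.09 2.81 0.19 1.81]
40
blk 0.0 [-1.03  0.66  2.2   1.94  0.55  1.98]
pre 0.0 [-1.13  0.49  2.28  1.67  0.56  2.18]
lift 0.047 [-1.03  0.34  2.2   1.46  0.53  2.54]
gappre 0.0 [0.05 0.34 2.18 2.35 0.11 2.27]
gap100 0.0 [0.05 0.53 2.13 2.82 0.23 1.8 ]
gap 0.0 [0.05 0.64 2.13 2.92 0.34 1.69]
45
blk 0.0 [-1.06  0.7   2.23  2.03  0.67  1.85]
pre 0.0 [-1.19  0.54  2.3   1.8   0.67  1.99]
lift 0.0 [-1.06  0.37  2.22  1.57  0.59  2.41]
gappre 0.0 [0.04 0.36 2.22 2.77 0.24 1.85]
gap100 0.0 [0.05 0.56 2.17 2.92 0.38 1.7 ]
gap 0.0 [0.05 0.68 2.17 2.97 0.49 1.64]
```

```bash
python3 - <<'E'
from h import *
np.set_printoptions(suppress=True,precision=0)
d=dict(np.load("pics/a_side.npz")); C=cloud(d); Q=(C-BC)@BLK[:3,:3]; f=d["frame"]; hsv=cv2.cvtColor(f,cv2.COLOR_RGB2HSV)
for nm,m in [("orange",(hsv[...,0]<20)&(hsv[...,1]>170)&(hsv[...,2]>150)),("blue",(abs(hsv[...,0].astype(int)-109)<10)&(hsv[...,1]>140))]:
    m=m&(np.abs(Q[...,:2]).max(-1)<200)&(Q[...,2]>5); P=Q[m]; print(nm,len(P),np.percentile(P,[1,99],axis=0).tolist())
    P=Q[m&(Q[...,2]>30)]; print(" fin",np.percentile(P,[2,98],axis=0).tolist())
m=(Q[...,2]>12)&(np.abs(Q[...,:2]).max(-1)<220)&(Q[...,2]<120)
n,l,st,ce=cv2.connectedComponentsWithStats(m.astype(np.uint8))
for i in range(1,n):
    if st[i,4]>25: P=Q[l==i]; print(np.median(P,axis=0),P.min(0),P.max(0))
E
```

```text
orange 166 [[-142.23872718783073, -71.01409409249595, 5.923275945760639], [-78.54302000573458, -16.965220420845395, 57.378600434442404]]
 fin [[-129.52564642654033, -35.30079857029582, 30.906776880643726], [-96.00882879687771, -17.252226365889495, 57.20298572492631]]
blue 214 [[-115.55868473933754, 64.16270057524964, 7.336310049974561], [-53.50237266134171, 124.62214621590857, 59.21523052140235]]
 fin [[-98.53389156598477, 87.83773961197568, 31.087240399877942], [-73.10902984765451, 124.11793997423894, 59.378222912512754]]
[ 32. 145.  37.] [  7. 125.  12.] [ 56. 176.  48.]
[-82.  96.  19.] [-120.   63.   12.] [-53. 146.  63.]
[154.  71.  20.] [128.  49.  12.] [187. 103.  61.]
[ 3. -5. 19.] [-32. -24.  12.] [32. 43. 60.]
[-114.  -30.   19.] [-153.  -74.   12.] [-77.  15.  61.]
```

```bash
cat > jp.py <<'E'
from kin import *
import sys
AL=np.radians(42); GB=47.
def jplan(goal,wm=.11,vm=36,maxr=15):
    "rows following a straight joint path from the present joints to goal"
    p=np.load("kin.npy"); T,o=cur(); q0=o["qpos"]; goal=np.asarray(goal)
    n=1
    while True:
        qs=[q0+(goal-q0)*k/n for k in range(n+1)]; Ts=[]
        for q in qs:
            X,A=fk(q,p); M=np.eye(4); M[:3,:3]=A; M[:3,3]=X; Ts.append(M)
        D=[np.linalg.inv(a)@b for a,b in zip(Ts,Ts[1:])]
        rows=[np.r_[d[:3,3],R.from_matrix(d[:3,:3]).as_rotvec()] for d in D]
        if max(np.linalg.norm(r[3:]) for r in rows)<wm and max(np.linalg.norm(r[:3]) for r in rows)<vm and np.abs((goal-q0)/n).max()<.13: break
        n+=1
    print("t",round(o["t"],2),"n",n,"q",np.round(q0,2),"minz",round(min(t[2,3] for t in Ts)),"w",round(o["width"],1))
    for i in range(0,min(n,maxr),5): print(str([[round(float(v),0 if 0 else 1) for v in r[:3]]+[round(float(v),3) for v in r[3:]] for r in rows[i:i+5]]).replace(" ",""))
E
python3 - <<'E'
from jp import *
p=np.load("kin.npy"); q,c=ik(tool(BLK,[0,0,GB],AL),[-1.03,.66,2.2,1.94,.55,1.98],p); print(c,np.round(q,2))
q,c=ik(tool(BLK,[0,0,GB+40],AL,70),q,p); print(c,q); np.save("qpre.npy",q)
jplan(q,maxr=50)
E
```

```text
1.9631812996718925e-22 [-1.04  0.67  2.21  1.99  0.6   1.92]
2.1692258566888173e-28 [-1.14057839  0.42161333  2.27505907  1.60386519  0.5880181   2.26876683]
t 7.23 n 61 q [ 0.05  0.04  2.04  0.05  0.72 -1.71] minz 125 w 87.4
[[3.2,-4.6,3.7,-0.01,0.006,0.103],[2.6,-4.9,3.5,-0.01,0.006,0.104],[2.0,-5.2,3.4,-0.01,0.006,0.104],[1.4,-5.4,3.2,-0.009,0.006,0.104],[0.7,-5.5,3.1,-0.009,0.006,0.104]]
[[0.0,-5.5,2.9,-0.008,0.007,0.104],[-0.6,-5.5,2.8,-0.008,0.007,0.105],[-1.3,-5.4,2.6,-0.008,0.007,0.105],[-1.9,-5.2,2.5,-0.007,0.007,0.105],[-2.5,-5.0,2.3,-0.007,0.007,0.105]]
[[-3.1,-4.6,2.2,-0.007,0.007,0.105],[-3.7,-4.3,2.0,-0.007,0.007,0.105],[-4.2,-3.8,1.9,-0.006,0.007,0.106],[-4.7,-3.4,1.7,-0.006,0.007,0.106],[-5.1,-2.8,1.6,-0.006,0.007,0.106]]
[[-5.4,-2.2,1.4,-0.006,0.008,0.106],[-5.7,-1.6,1.3,-0.006,0.008,0.106],[-5.9,-1.0,1.1,-0.006,0.008,0.106],[-6.1,-0.3,1.0,-0.006,0.008,0.106],[-6.1,0.4,0.9,-0.005,0.008,0.106]]
[[-6.1,1.1,0.7,-0.005,0.009,0.106],[-6.1,1.8,0.6,-0.005,0.009,0.106],[-5.9,2.4,0.5,-0.005,0.009,0.107],[-5.7,3.1,0.3,-0.005,0.01,0.107],[-5.5,3.8,0.2,-0.004,0.01,0.107]]
[[-5.1,4.4,0.1,-0.004,0.01,0.107],[-4.7,5.0,-0.1,-0.004,0.011,0.107],[-4.2,5.5,-0.2,-0.003,0.011,0.107],[-3.7,6.0,-0.3,-0.003,0.011,0.107],[-3.1,6.5,-0.4,-0.002,0.012,0.107]]
[[-2.5,6.9,-0.5,-0.002,0.012,0.107],[-1.8,7.2,-0.6,-0.001,0.012,0.107],[-1.1,7.5,-0.8,-0.001,0.013,0.107],[-0.3,7.6,-0.9,-0.0,0.013,0.107],[0.4,7.8,-1.0,0.001,0.013,0.107]]
[[1.2,7.8,-1.1,0.001,0.013,0.107],[2.0,7.8,-1.2,0.002,0.014,0.107],[2.8,7.7,-1.3,0.003,0.014,0.107],[3.5,7.5,-1.3,0.004,0.014,0.107],[4.3,7.2,-1.4,0.004,0.014,0.107]]
[[5.0,6.9,-1.5,0.005,0.014,0.107],[5.8,6.5,-1.6,0.006,0.014,0.107],[6.4,6.0,-1.7,0.007,0.014,0.107],[7.0,5.4,-1.7,0.008,0.013,0.107],[7.6,4.8,-1.8,0.009,0.013,0.107]]
[[8.1,4.2,-1.9,0.01,0.013,0.107],[8.6,3.4,-1.9,0.011,0.012,0.107],[9.0,2.7,-2.0,0.012,0.012,0.107],[9.3,1.9,-2.0,0.013,0.011,0.107],[9.6,1.0,-2.1,0.013,0.01,0.107]]
```

Emit:
{"method": "move_arm", "body": {
  "deltas": [
    [25,-8,0,-0.01,0.006,0.12],
    [20,-20,0,-0.01,0.006,0.12],
    [10,-25,0,-0.01,0.006,0.12],
    [0,-25,0,-0.01,0.006,0.12],
    [0,-25,0,-0.01,0.006,0.12]
  ]
}}

```text
t: 7.65
ee_pos: [436.3, -52.9, 246.7]
orientation: [0.626, 2.793, 0.257]
ft_force: [-0.1, -0.0, -0.1]
width: 88.1
```

```bash
python3 - <<'E'
from jp import *
jplan(np.load("qpre.npy"),wm=.122,maxr=15)
E
```

```text
t 7.65 n 49 q [-0.28 -0.01  2.17  0.29  0.74 -1.6 ] minz 125 w 88.1
[[-0.9,-2.9,2.8,-0.012,0.003,0.118],[-1.4,-2.9,2.7,-0.012,0.004,0.118],[-1.9,-2.8,2.6,-0.011,0.004,0.118],[-2.3,-2.6,2.4,-0.011,0.005,0.118],[-2.8,-2.4,2.3,-0.011,0.005,0.118]]
[[-3.2,-2.1,2.2,-0.011,0.005,0.119],[-3.6,-1.7,2.0,-0.01,0.006,0.119],[-4.0,-1.3,1.9,-0.01,0.006,0.119],[-4.3,-0.8,1.8,-0.01,0.007,0.119],[-4.5,-0.3,1.7,-0.009,0.007,0.119]]
[[-4.7,0.3,1.5,-0.009,0.008,0.119],[-4.8,0.9,1.4,-0.009,0.008,0.119],[-4.8,1.5,1.3,-0.008,0.009,0.119],[-4.8,2.1,1.2,-0.008,0.009,0.119],[-4.7,2.7,1.1,-0.008,0.01,0.12]]
```

Emit:
{"method": "move_arm", "body": {
  "deltas": [
    [-1,-3,2.8,-0.012,0.003,0.12],
    [-1.5,-3,2.7,-0.012,0.004,0.12],
    [-2,-3,2.5,-0.011,0.004,0.12],
    [-2.5,-2.5,2.5,-0.011,0.005,0.12],
    [-3,-2.5,2.3,-0.011,0.005,0.12]
  ]
}}

```text
t: 8.07
ee_pos: [439.6, -72.3, 235.0]
orientation: [1.472, 2.526, 0.464]
ft_force: [0.4, -0.0, -0.0]
width: 88.0
```

Emit:
{"method": "move_arm", "body": {
  "deltas": [
    [-3.2,-2,2.2,-0.011,0.005,0.12],
    [-3.6,-1.7,2,-0.01,0.006,0.12],
    [-4,-1.3,2,-0.01,0.006,0.12],
    [-4.3,-0.8,2,-0.01,0.007,0.12],
    [-4.5,-0.3,1.7,-0.009,0.007,0.12]
  ]
}}

```text
t: 8.48
ee_pos: [445.7, -90.7, 225.2]
orientation: [2.233, 2.02, 0.639]
ft_force: [-0.6, 0.2, -0.2]
width: 87.8
```

Emit:
{"method": "move_arm", "body": {
  "deltas": [
    [-4.7,0.3,1.5,-0.009,0.008,0.12],
    [-4.8,1,1.4,-0.009,0.008,0.12],
    [-4.8,1.5,1.3,-0.008,0.009,0.12],
    [-4.8,2,1.2,-0.008,0.009,0.12],
    [-4.7,2.7,1,-0.008,0.01,0.12]
  ]
}}

```text
t: 8.9
ee_pos: [451.9, -113.3, 216.8]
orientation: [-2.71, -1.226, -0.731]
ft_force: [0.2, 0.9, -0.0]
width: 87.8
```

```bash
python3 - <<'E'
from jp import *
jplan(np.load("qpre.npy"),wm=.122,maxr=20)
E
```

```text
t 8.9 n 34 q [-0.56  0.13  2.17  0.68  0.75 -0.32] minz 125 w 87.8
[[-4.1,3.7,1.0,-0.008,0.012,0.116],[-3.8,4.3,0.9,-0.007,0.013,0.116],[-3.4,4.8,0.8,-0.006,0.013,0.117],[-3.0,5.3,0.7,-0.006,0.013,0.117],[-2.5,5.8,0.5,-0.005,0.014,0.117]]
[[-2.0,6.2,0.4,-0.004,0.014,0.117],[-1.4,6.5,0.3,-0.004,0.014,0.117],[-0.8,6.8,0.2,-0.003,0.015,0.117],[-0.1,7.1,0.1,-0.002,0.015,0.117],[0.6,7.2,-0.0,-0.001,0.015,0.117]]
[[1.4,7.3,-0.1,-0.0,0.015,0.117],[2.1,7.3,-0.2,0.001,0.016,0.117],[2.9,7.3,-0.3,0.002,0.016,0.117],[3.7,7.1,-0.4,0.003,0.016,0.117],[4.5,6.9,-0.4,0.004,0.016,0.117]]
[[5.2,6.5,-0.5,0.005,0.016,0.117],[5.9,6.1,-0.6,0.006,0.015,0.118],[6.6,5.6,-0.7,0.007,0.015,0.118],[7.3,5.1,-0.7,0.008,0.015,0.118],[7.9,4.4,-0.8,0.009,0.015,0.118]]
```

Emit:
{"method": "move_arm", "body": {
  "deltas": [
    [-4,3.7,1,-0.008,0.012,0.118],
    [-3.8,4.3,1,-0.007,0.013,0.118],
    [-3.4,4.8,1,-0.006,0.013,0.118],
    [-3,5.3,0.7,-0.006,0.013,0.118],
    [-2.5,5.8,0.5,-0.005,0.014,0.118]
  ]
}}

```text
t: 9.32
ee_pos: [459.6, -140.6, 209.4]
orientation: [-2.795, -0.321, -0.739]
ft_force: [-0.0, 0.6, -0.1]
width: 87.4
```

Emit:
{"method": "move_arm", "body": {
  "deltas": [
    [-2,6.2,0.4,-0.004,0.014,0.118],
    [-1.4,6.5,0.3,-0.004,0.014,0.118],
    [-0.8,6.8,0.2,-0.003,0.015,0.118],
    [0,7,0,-0.002,0.015,0.118],
    [0.6,7.2,0,-0.001,0.015,0.118]
  ]
}}

```text
t: 9.73
ee_pos: [463.9, -173.3, 201.9]
orientation: [-2.617, 0.529, -0.68]
ft_force: [-0.5, -0.3, 0.2]
width: 87.9
```

Emit:
{"method": "move_arm", "body": {
  "deltas": [
    [1.4,7.3,0,0,0.015,0.118],
    [2,7.3,0,0.001,0.016,0.118],
    [3,7.3,0,0.002,0.016,0.118],
    [3.7,7,-0.4,0.003,0.016,0.118],
    [4.5,7,-0.4,0.004,0.016,0.118]
  ]
}}

```text
t: 10.15
ee_pos: [463.8, -210.5, 192.2]
orientation: [-2.217, 1.259, -0.572]
ft_force: [-0.1, -0.5, -0.2]
width: 87.8
```

```bash
python3 - <<'E'
from jp import *
jplan(np.load("qpre.npy"),wm=.122,maxr=20)
E
```

```text
t 10.15 n 18 q [-0.82  0.27  2.18  1.08  0.73  0.93] minz 125 w 87.8
[[6.1,7.0,-0.9,0.006,0.018,0.118],[6.9,6.5,-1.0,0.007,0.018,0.118],[7.6,6.0,-1.1,0.008,0.018,0.118],[8.3,5.3,-1.2,0.009,0.017,0.118],[8.9,4.6,-1.2,0.011,0.017,0.118]]
[[9.5,3.9,-1.3,0.012,0.016,0.118],[10.0,3.0,-1.4,0.013,0.016,0.118],[10.4,2.1,-1.4,0.014,0.015,0.119],[10.7,1.2,-1.4,0.015,0.014,0.119],[10.9,0.2,-1.5,0.016,0.013,0.119]]
[[11.1,-0.8,-1.5,0.017,0.012,0.119],[11.1,-1.8,-1.6,0.017,0.011,0.119],[11.0,-2.8,-1.6,0.018,0.01,0.119],[10.9,-3.8,-1.6,0.019,0.009,0.119],[10.6,-4.9,-1.6,0.019,0.008,0.119]]
[[10.3,-5.9,-1.6,0.02,0.007,0.119],[9.8,-6.8,-1.6,0.02,0.005,0.119],[9.2,-7.7,-1.6,0.021,0.004,0.119]]
```

Emit:
{"method": "move_arm", "body": {
  "deltas": [
    [6,7,-1,0.006,0.018,0.118],
    [7,6.5,-1,0.007,0.018,0.118],
    [7.6,6,-1,0.008,0.018,0.118],
    [8.3,5.3,-1,0.009,0.017,0.118],
    [9,4.6,-1,0.011,0.017,0.118]
  ]
}}

```text
t: 10.57
ee_pos: [456.4, -256.8, 180.9]
orientation: [-1.641, 1.826, -0.443]
ft_force: [0.1, 0.3, 0.8]
width: 87.9
```

Emit:
{"method": "move_arm", "body": {
  "deltas": [
    [9.5,4,-1.3,0.012,0.016,0.118],
    [10,3,-1.4,0.013,0.016,0.118],
    [10.4,2,-1.4,0.014,0.015,0.118],
    [10.7,1.2,-1.4,0.015,0.014,0.118],
    [11,0.2,-1.5,0.016,0.013,0.118]
  ]
}}

```text
t: 10.98
ee_pos: [439.8, -304.7, 166.6]
orientation: [-0.946, 2.194, -0.287]
ft_force: [0.1, -0.6, -0.3]
width: 87.5
```

```bash
python3 - <<'E'
from jp import *
jplan(np.load("qpre.npy"),wm=.122,maxr=20)
plan([tool(BLK,[0,0,GB+40],AL,70)])
E
```

```text
t 10.98 n 8 q [-1.    0.36  2.21  1.37  0.69  1.73] minz 125 w 87.5
[[12.0,0.2,-2.2,0.018,0.016,0.112],[12.2,-0.7,-2.2,0.018,0.015,0.113],[12.2,-1.7,-2.2,0.019,0.014,0.113],[12.2,-2.7,-2.3,0.02,0.013,0.113],[12.1,-3.7,-2.3,0.021,0.012,0.113]]
[[11.9,-4.7,-2.3,0.021,0.011,0.113],[11.6,-5.7,-2.2,0.022,0.01,0.113],[11.2,-6.6,-2.2,0.022,0.009,0.113]]
t 10.98 n 9 q [-1.    0.36  2.21  1.37  0.69  1.73] w 87.5 F [ 0.1 -0.6 -0.3]
[[10.8,1.6,-2.6,0.018,0.011,0.1],[10.9,0.5,-2.4,0.018,0.011,0.1],[11.0,-0.6,-2.3,0.018,0.011,0.1],[10.9,-1.8,-2.2,0.018,0.011,0.1],[10.7,-2.9,-2.0,0.018,0.011,0.1]]
[[10.3,-4.0,-1.8,0.018,0.011,0.1],[9.9,-5.0,-1.6,0.018,0.011,0.1],[9.4,-6.0,-1.4,0.018,0.011,0.1],[8.7,-7.0,-1.2,0.018,0.011,0.1]]
```

Emit:
{"method": "move_arm", "body": {
  "deltas": [
    [12,1,-2.5,0.018,0.014,0.112],
    [12,-0.5,-2.3,0.018,0.014,0.112],
    [12,-1.7,-2.2,0.019,0.013,0.112],
    [12,-2.7,-2.2,0.02,0.012,0.112],
    [12,-3.7,-2.2,0.02,0.012,0.112]
  ]
}}

```text
t: 11.4
ee_pos: [405.6, -348.9, 146.1]
orientation: [-0.221, 2.357, -0.14]
ft_force: [0.4, -0.2, 0.6]
width: 87.7
```

```bash
python3 - <<'E'
from jp import *
plan([tool(BLK,[0,0,GB+40],AL,70)])
E
```

```text
t 11.4 n 3 q [-1.09  0.41  2.24  1.52  0.65  2.08] w 87.7 F [ 0.4 -0.2  0.6]
[[14.2,-2.5,-3.1,0.024,0.018,0.107],[13.9,-4.1,-2.8,0.024,0.018,0.107],[13.5,-5.6,-2.4,0.024,0.018,0.107]]
```

Emit:
{"method": "move_arm", "body": {
  "deltas": [
    [14,-2.5,-3,0.024,0.018,0.107],
    [14,-4,-2.8,0.024,0.018,0.107],
    [13.5,-5.5,-2.4,0.024,0.018,0.107],
    [0,0,0,0,0,0]
  ]
}}

```text
t: 11.73
ee_pos: [374.5, -369.4, 128.0]
orientation: [0.218, 2.384, -0.067]
ft_force: [-0.1, 0.2, -0.8]
width: 87.6
```

```bash
python3 - <<'E'
from jp import *
from workcell import eyes
d=eyes.get_image("wrist"); cv2.imwrite("pics/f.png",d["frame"][...,::-1]); np.savez("pics/f.npz",**d)
plan([tool(BLK,[0,0,GB+40],AL,70)])
G=tool(BLK,[0,0,GB],AL,50);plan([G,tool(BLK,[0,0,GB],AL)],vmax=22,wmax=.05)
C=cloud(d); Q=(C-BC)@BLK[:3,:3]
np.set_printoptions(suppress=True,precision=1)
near=np.linalg.norm(Q[...,:2]-[0,9],axis=-1)<55
for nm,a,b in (("fin",50,64),("plate",13,23)):
    P=C[near&(Q[...,2]>a)&(Q[...,2]<b)]; 
    if len(P)>10:
        print(nm,len(P),cv2.minAreaRect(P[:,:2].astype(np.float32))); q=(P-BC)@BLK[:3,:3]; print(np.percentile(q,[1,50,99],axis=0))
E
```

```text
t 11.78 n 1 q [-1.14  0.43  2.26  1.61  0.6   2.28] w 88.0 F [ 0.7 -1.2  0.3]
[[7.2,4.1,-1.5,0.002,0.017,-0.013]]
t 11.78 n 6 q [-1.14  0.43  2.26  1.61  0.6   2.28] w 88.0 F [ 0.7 -1.2  0.3]
[[11.6,1.2,15.9,0.001,0.006,-0.004],[11.5,1.3,16.0,0.001,0.006,-0.004],[11.4,1.3,16.0,0.001,0.006,-0.004],[0.0,0.0,16.7,0.0,0.0,0.0],[0.0,0.0,16.7,0.0,0.0,0.0]]
[[0.0,0.0,16.7,0.0,0.0,0.0]]
fin 577 ((405.5563659667969, -370.51031494140625), (13.872774124145508, 41.19318771362305), 81.69295501708984)
[[-17.8  -6.9  50.3]
 [ -5.5   0.2  56.9]
 [ 20.8   6.6  58. ]]
plate 2715 ((407.2900390625, -361.758056640625), (65.84286499023438, 65.58534240722656), 81.37908935546875)
[[-29.7 -23.6  13.4]
 [ -5.7   6.5  17.2]
 [ 33.6  40.2  21.2]]
```

View pics/f.png

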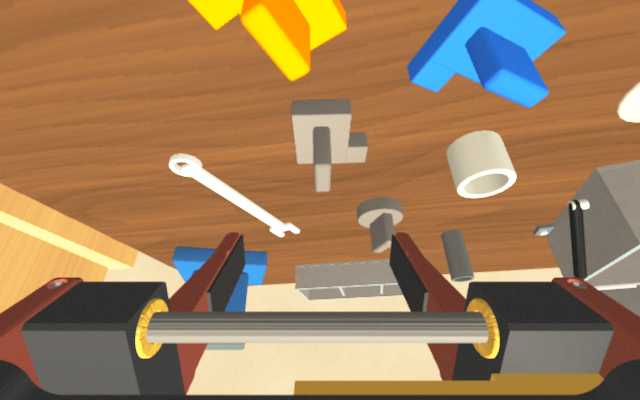

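The wrist view shows the block's fin at (322,155), with its step to the right, matching the earlier measurement. I'll update the block pose slightly and go in.

```bash
sed -i 's/BY=np.radians(-9.4); BC=np.array(\[403.5,-370.,0.\])/BY=np.radians(-8.9); BC=np.array([405.0,-370.2,0.])/' h.py; python3 - <<'E'
from jp import *
G=tool(BLK,[0,0,GB],AL,50);plan([G,tool(BLK,[0,0,GB],AL)],vmax=20,wmax=.05)
E
```

```text
t 11.78 n 6 q [-1.14  0.43  2.26  1.61  0.6   2.28] w 88.0 F [ 0.7 -1.2  0.3]
[[11.2,1.2,16.3,-0.001,0.006,-0.006],[11.1,1.2,16.3,-0.001,0.006,-0.006],[11.0,1.3,16.4,-0.001,0.006,-0.006],[-0.0,-0.0,16.7,-0.0,-0.0,0.0],[-0.0,-0.0,16.7,-0.0,-0.0,0.0]]
[[-0.0,-0.0,16.7,-0.0,-0.0,0.0]]
```

Emit:
{"method": "move_arm", "body": {
  "deltas": [
    [11,1,16,-0.001,0.006,-0.006],
    [11,1,16,-0.001,0.006,-0.006],
    [11,1,16,-0.001,0.006,-0.006],
    [0,0,10,0,0,0]
  ]
}}

```text
t: 12.12
ee_pos: [398.1, -373.9, 68.5]
orientation: [0.16, 2.387, -0.085]
ft_force: [-0.7, 0.7, 1.0]
width: 87.5
```

```bash
python3 - <<'E'
from jp import *
plan([tool(BLK,[0,0,GB],AL)],vmax=13,wmax=.05)
E
```

```text
t 12.12 n 4 q [-1.09  0.59  2.24  1.85  0.61  2.  ] w 87.5 F [-0.7  0.7  1. ]
[[2.6,1.3,9.7,-0.0,0.004,0.005],[2.5,1.2,9.7,-0.0,0.004,0.005],[2.5,1.2,9.7,-0.0,0.004,0.005],[2.5,1.2,9.8,-0.0,0.004,0.005]]
```

Emit:
{"method": "move_arm", "body": {
  "deltas": [
    [2.6,1.2,9.7,0,0.004,0.005],
    [2.5,1.2,9.7,0,0.004,0.005],
    [2.5,1.2,9.7,0,0.004,0.005],
    [2.5,1.2,9.7,0,0.004,0.005],
    [0,0,0,0,0,0]
  ]
}}

```text
t: 12.53
ee_pos: [429.1, -375.9, 35.0]
orientation: [0.152, 2.383, -0.081]
ft_force: [-0.1, -0.9, -0.6]
width: 87.7
```

```bash
python3 - <<'E'
from jp import *
from workcell import eyes
d=eyes.get_image("wrist"); cv2.imwrite("pics/g.png",d["frame"][...,::-1])
err(tool(BLK,[0,0,GB],AL)); T,o=cur(); print(o["ft_force"])
E
```

```text
rem tool [10.4  2.4 -6.1] [0.004 0.023 0.026]
[-0.60058356 -0.69446057 -0.6814029 ]
```

View pics/g.png

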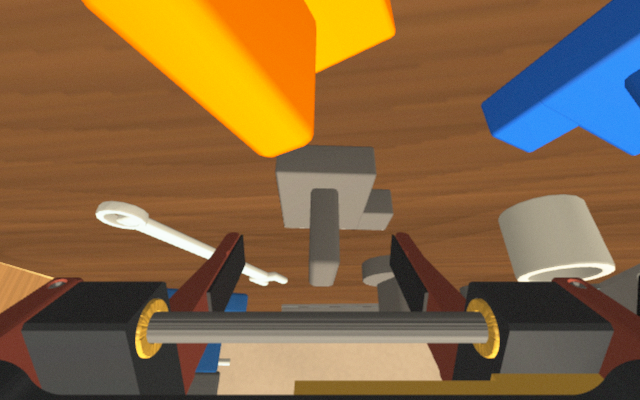

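Emit:
{"method": "move_arm", "body": {
  "deltas": [
    [5,1.2,-3,0,0.012,0.013],
    [5,1.2,-3,0,0.011,0.013],
    [0,0,0,0,0,0]
  ]
}}

```text
t: 12.83
ee_pos: [418.7, -372.4, 34.8]
orientation: [0.18, 2.401, -0.068]
ft_force: [0.3, 0.1, -0.1]
width: 87.6
```

```bash
python3 - <<'E'
from jp import *
err(tool(BLK,[0,0,GB],AL)); T,o=cur(); print(o["ft_force"],o["ee_pos"],o["qpos"],o["qvel"])
E
```

```text
rem tool [2.2 0.  0.6] [0.005 0.002 0.004]
[ 0.30956022  0.1058226  -0.09224212] [ 418.7335731  -372.39120904   34.79756271] [-1.04235727  0.67287021  2.20469477  1.95566012  0.59963358  1.94125909] [-0.00082545 -0.01068216 -0.01124993 -0.00538931  0.01471864 -0.01072838]
```

Emit:
{"method": "move_arm", "body": {
  "deltas": [
    [2,0,0.5,0.003,0,0],
    [0,0,0,0,0,0],
    [0,0,0,0,0,0],
    [0,0,0,0,0,0],
    [0,0,0,0,0,0]
  ],
  "hand": 1
}}

```text
t: 13.25
ee_pos: [416.9, -373.2, 35.0]
orientation: [0.181, 2.398, -0.075]
ft_force: [0.1, 0.6, -0.7]
width: 57.8
```

Emit:
{"method": "move_arm", "body": {
  "deltas": [
    [0,0,0,0,0,0],
    [0,0,0,0,0,0],
    [0,0,0,0,0,0],
    [0,0,0,0,0,0],
    [0,0,0,0,0,0]
  ]
}}

```text
t: 13.67
ee_pos: [417.0, -373.3, 35.0]
orientation: [0.181, 2.398, -0.075]
ft_force: [-0.2, -0.1, 0.7]
width: 24.7
```

Emit:
{"method": "move_arm", "body": {
  "deltas": [
    [0,0,0,0,0,0],
    [0,0,0,0,0,0],
    [0,0,0,0,0,0],
    [0,0,0,0,0,0],
    [0,0,0,0,0,0]
  ]
}}

```text
t: 14.08
ee_pos: [417.0, -372.6, 34.9]
orientation: [0.181, 2.398, -0.074]
ft_force: [-0.2, 0.6, 0.4]
width: 13.7
```

```bash
python3 - <<'E'
from jp import *
err(tool(BLK,[0,0,GB],AL)); T,o=cur(); print(o["ft_force"],o["moment"],o["width"])
print(np.linalg.inv(BLK)@T)
E
```

```text
rem tool [1.  0.5 1.8] [0.    0.005 0.005]
[-0.21723624  0.63747756  0.36834228] [0.12583509 0.24111761 0.08845413] 13.681856559396007
[[-7.39957355e-01 -3.83635714e-03  6.72642843e-01  1.22033120e+01]
 [-4.89601870e-03  9.99987964e-01  3.17354034e-04 -5.20371938e-01]
 [-6.72635965e-01 -3.05844349e-03 -7.39967232e-01  3.48667175e+01]
 [ 0.00000000e+00  0.00000000e+00  0.00000000e+00  1.00000000e+00]]
```

```bash
cat > pl.py <<'E'
from jp import *
def saverel():
    T,o=cur(); x=T[:3,0]; yv=T[:3,1]; yaw=np.arctan2(-yv[0],yv[1])
    g=T[:3,3]-19*T[:3,2]; ex=np.array([np.cos(yaw),np.sin(yaw),0]); ey=np.array([-np.sin(yaw),np.cos(yaw),0])
    c=g.copy(); c=c+ex*((BC-g)@ex); c[2]=0
    np.save("rel.npy",np.linalg.inv(T)@frame(c,yaw)); print("yaw",np.degrees(yaw),"c",c)
REL=np.load("rel.npy") if __import__("os").path.exists("rel.npy") else None
GAPC=(CASE@[21.5,-.4,12,1])[:3]
def held(x,y,z,yaw=CY):
    "tool pose for the held block's underside centre at case-frame offset x,y from gap centre and z above gap floor"
    c=GAPC+CASE[:3,:3]@np.array([x,y,z]); return frame(c,yaw)@np.linalg.inv(REL)
def heldw(c,yaw): return frame(c,yaw)@np.linalg.inv(REL)
def where():
    T,o=cur(); B=T@REL; c=(B[:3,3]-GAPC)@CASE[:3,:3]; a=R.from_matrix(CASE[:3,:3].T@B[:3,:3]).as_rotvec()
    print("block vs gap",np.round(c,1),"rot",np.round(a,3),"F",np.round(o["ft_force"],1),"w",round(o["width"],1),"t",round(o["t"],2),"q",np.round(o["qpos"],2))
E
python3 - <<'E'
import pl; pl.saverel()
E
python3 - <<'E'
from pl import *
p=np.load("kin.npy"); T,o=cur(); q=o["qpos"]
b=T@REL; c0=b[:3,3]; y0=np.arctan2(b[1,0],b[0,0])
w=[("lift",heldw(c0+[0,0,60],y0)),("lift2",heldw(c0+[0,0,110],y0)),("mid",heldw([440,-180,125],0.)),("front",held(-130,0,110)),("over",held(0,0,105)),("in",held(0,0,0))]
for nm,G in w:
    q,c=ik(G,q,p); print(nm,round(c,3),np.round(q,2),np.round(G[:3,3]))
plan([w[0][1]],vmax=15)
E
```

```text
yaw -8.680191359776924 c [ 404.92089055 -370.71818063    0.        ]
lift 0.0 [-1.05  0.52  2.22  1.76  0.56  2.18] [ 417. -373.   95.]
lift2 0.0 [-1.05  0.4   2.21  1.55  0.55  2.42] [ 417. -373.  145.]
mid 0.0 [-0.67  0.27  2.4   1.87  0.45  2.28] [ 452. -180.  160.]
front 0.0 [0.   0.28 2.4  2.76 0.29 1.82] [507.  47. 157.]
over 0.0 [0.05 0.41 2.14 2.68 0.17 1.94] [635.  68. 152.]
in 0.0 [0.05 0.65 2.15 2.95 0.4  1.66] [635.  68.  47.]
t 14.08 n 4 q [-1.05  0.67  2.21  1.97  0.6   1.93] w 13.7 F [-0.2  0.6  0.4]
[[-10.1,-0.0,-11.1,-0.0,-0.0,-0.0],[-10.1,-0.0,-11.1,-0.0,-0.0,-0.0],[-10.1,-0.0,-11.1,-0.0,-0.0,-0.0],[-10.1,-0.0,-11.1,-0.0,-0.0,-0.0]]
```

Emit:
{"method": "move_arm", "body": {
  "deltas": [
    [-4,0,-4.5,0,0,0],
    [-7,0,-8,0,0,0],
    [-10,0,-11,0,0,0],
    [-10,0,-11,0,0,0],
    [-10,0,-11,0,0,0]
  ]
}}

```text
t: 14.5
ee_pos: [412.8, -369.7, 92.1]
orientation: [0.187, 2.413, -0.066]
ft_force: [0.4, 0.2, -5.4]
width: 14.4
```

```bash
python3 - <<'E'
from pl import *
from workcell import eyes
where(); T,o=cur(); b=T@REL; c0=b[:3,3]; y0=np.arctan2(b[1,0],b[0,0]); print(c0,o["moment"])
d=eyes.get_image("side"); cv2.imwrite("pics/h.png",cv2.resize(d["frame"][180:380,200:460,::-1],None,fx=3,fy=3))
plan([heldw([c0[0],c0[1],110],y0),heldw([440,-180,120],0.),held(-130,0,105)],vmax=28)
E
```

```text
block vs gap [-291.3 -391.2   45.5] rot [ 0.009  0.014 -0.319] F [ 0.4  0.2 -5.4] w 14.4 t 14.5 q [-1.05  0.52  2.22  1.74  0.55  2.2 ]
[ 400.24688481 -367.4904826    57.46309682] [0.12361911 0.83719195 0.00791004]
t 14.55 n 18 q [-1.05  0.52  2.22  1.73  0.55  2.21] w 13.9 F [ 0.2 -0.  -2.1]
[[-16.1,0.5,-19.2,0.002,-0.006,-0.001],[-16.2,0.4,-19.1,0.002,-0.006,-0.001],[-2.1,27.6,-0.1,-0.015,-0.0,-0.016],[-2.6,27.6,0.3,-0.015,-0.0,-0.016],[-3.0,27.5,0.7,-0.015,-0.0,-0.016]]
[[-3.5,27.4,1.1,-0.015,-0.0,-0.016],[-3.9,27.4,1.5,-0.015,-0.0,-0.016],[-4.4,27.3,1.9,-0.015,-0.0,-0.016],[-4.8,27.2,2.3,-0.015,-0.0,-0.016],[-4.3,25.2,4.3,-0.012,-0.0,-0.014]]
[[-4.7,25.1,4.6,-0.012,-0.0,-0.014],[-5.0,25.0,4.9,-0.012,-0.0,-0.014],[-5.3,24.9,5.2,-0.012,-0.0,-0.014],[-5.7,24.7,5.5,-0.012,-0.0,-0.014],[-6.0,24.6,5.8,-0.012,-0.0,-0.014]]
[[-6.3,24.4,6.1,-0.012,-0.0,-0.014],[-6.7,24.2,6.4,-0.012,-0.0,-0.014],[-7.0,24.1,6.7,-0.012,-0.0,-0.014]]
```

View pics/h.png

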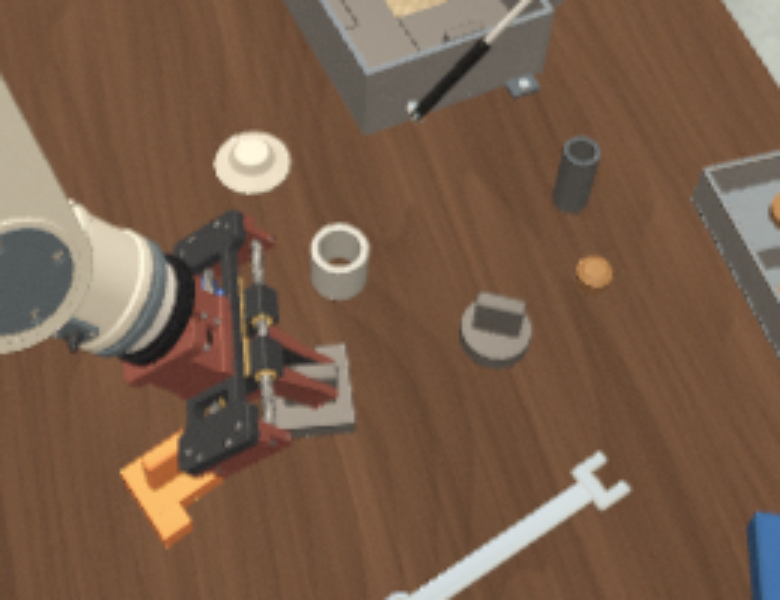

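The block is lifted and hangs level in the jaws. It clears the coupling, so I'll carry it on.

Emit:
{"method": "move_arm", "body": {
  "deltas": [
    [-16,0.5,-19,0.002,-0.006,0],
    [-16,3,-19,0.002,-0.006,0],
    [-2,22,0,-0.015,0,-0.016],
    [-2.5,27,0,-0.015,0,-0.016],
    [-3,27,0.7,-0.015,0,-0.016]
  ]
}}

```text
t: 14.97
ee_pos: [427.2, -295.1, 149.7]
orientation: [0.112, 2.406, -0.051]
ft_force: [-0.2, -0.0, -4.5]
width: 14.2
```

Emit:
{"method": "move_arm", "body": {
  "deltas": [
    [-3.5,27,1,-0.015,0,-0.016],
    [-4,27,1.5,-0.015,0,-0.016],
    [-4.4,27,2,-0.015,0,-0.016],
    [-4.8,27,2.3,-0.015,0,-0.016],
    [-4.3,25,4.3,-0.012,0,-0.014]
  ]
}}

```text
t: 15.38
ee_pos: [453.9, -157.4, 152.6]
orientation: [-0.018, 2.416, -0.001]
ft_force: [-0.2, -0.0, -4.6]
width: 14.2
```

```bash
python3 - <<'E'
from pl import *
where(); T,o=cur(); print((T@REL)[:3,3])
plan([held(-130,0,105)],vmax=28)
E
```

```text
block vs gap [-216.2 -191.   105.9] rot [-0.002  0.013 -0.154] F [-0.2 -0.  -4.6] w 14.2 t 15.38 q [-0.61  0.27  2.42  1.97  0.43  2.21]
[ 441.25917258 -157.64822866  117.89598041]
t 15.38 n 8 q [-0.61  0.27  2.42  1.97  0.43  2.21] w 14.2 F [-0.2 -0.  -4.6]
[[-5.2,25.5,4.6,-0.013,-0.002,-0.014],[-5.6,25.3,4.9,-0.013,-0.002,-0.014],[-5.9,25.2,5.2,-0.013,-0.002,-0.014],[-6.3,25.0,5.6,-0.013,-0.002,-0.014],[-6.6,24.9,5.9,-0.013,-0.002,-0.014]]
[[-6.9,24.7,6.2,-0.013,-0.002,-0.014],[-7.3,24.5,6.6,-0.013,-0.002,-0.014],[-7.6,24.3,6.9,-0.013,-0.002,-0.014]]
```

Emit:
{"method": "move_arm", "body": {
  "deltas": [
    [-5,25.5,4.6,-0.013,-0.002,-0.014],
    [-5.5,25.5,5,-0.013,-0.002,-0.014],
    [-6,25,5,-0.013,-0.002,-0.014],
    [-6.3,25,5.5,-0.013,-0.002,-0.014],
    [-6.6,25,6,-0.013,-0.002,-0.014]
  ]
}}

```text
t: 15.8
ee_pos: [482.3, -23.5, 148.3]
orientation: [-0.135, 2.415, 0.045]
ft_force: [0.9, 0.5, -5.5]
width: 13.6
```

```bash
python3 - <<'E'
from pl import *
where(); 
plan([held(-130,0,105),held(0,0,90)],vmax=26)
E
```

```text
block vs gap [-166.3  -64.8  101.6] rot [-0.001  0.015 -0.056] F [ 0.9  0.5 -5.5] w 13.6 t 15.8 q [-0.2   0.28  2.44  2.5   0.34  1.95]
t 15.8 n 9 q [-0.2   0.28  2.44  2.5   0.34  1.95] w 13.6 F [ 0.9  0.5 -5.5]
[[-8.9,22.5,6.1,-0.013,-0.005,-0.014],[-9.2,22.3,6.4,-0.013,-0.005,-0.014],[-9.4,22.0,6.8,-0.013,-0.005,-0.014],[-14.4,0.0,16.4,0.0,0.0,-0.0],[-14.4,0.0,16.4,0.0,0.0,-0.0]]
[[-14.4,0.0,16.4,0.0,0.0,-0.0],[-14.4,0.0,16.4,0.0,0.0,-0.0],[-14.4,0.0,16.4,0.0,0.0,-0.0],[-14.4,0.0,16.4,0.0,0.0,-0.0]]
```

Emit:
{"method": "move_arm", "body": {
  "deltas": [
    [-9,22.5,5.5,-0.013,-0.005,-0.014],
    [-9,22.5,6,-0.013,-0.005,-0.014],
    [-9.5,22,6,-0.013,-0.005,-0.014],
    [-18,0,16,0,0,0],
    [-18,0,16,0,0,0]
  ]
}}

```text
t: 16.22
ee_pos: [544.4, 63.1, 146.8]
orientation: [-0.214, 2.416, 0.076]
ft_force: [0.4, -0.9, -4.8]
width: 13.8
```

```bash
python3 - <<'E'
from pl import *
where(); 
plan([held(-60,0,95),held(0,0,60)],vmax=22)
E
```

```text
block vs gap [-90.9   9.6 100.2] rot [0.   0.02 0.01] F [ 0.4 -0.9 -4.8] w 13.8 t 16.22 q [0.05 0.33 2.32 2.79 0.24 1.82]
t 16.22 n 6 q [0.05 0.33 2.32 2.79 0.24 1.82] w 13.8 F [ 0.4 -0.9 -4.8]
[[-9.7,-5.0,11.8,0.003,-0.01,0.004],[-9.6,-4.9,11.9,0.003,-0.01,0.004],[-5.2,0.0,16.6,0.0,0.0,-0.0],[-5.2,0.0,16.6,0.0,0.0,-0.0],[-5.2,0.0,16.6,0.0,0.0,-0.0]]
[[-5.2,0.0,16.6,0.0,0.0,-0.0]]
```

Emit:
{"method": "move_arm", "body": {
  "deltas": [
    [-10,-5,12,0.003,-0.01,0.004],
    [-10,-5,12,0.003,-0.01,0.004],
    [-7,0,16,0,-0.003,0],
    [-6,0,16,0,0,0]
  ]
}}

```text
t: 16.55
ee_pos: [608.2, 65.6, 124.3]
orientation: [-0.204, 2.4, 0.074]
ft_force: [-0.2, -0.4, -5.2]
width: 14.1
```

```bash
python3 - <<'E'
from pl import *
where(); 
plan([held(0,0,50)],vmax=20)
E
```

```text
block vs gap [-27.    1.6  77.5] rot [-0.     0.003  0.003] F [-0.2 -0.4 -5.2] w 14.1 t 16.55 q [0.05 0.45 2.2  2.83 0.26 1.78]
t 16.55 n 2 q [0.05 0.45 2.2  2.83 0.26 1.78] w 14.1 F [-0.2 -0.4 -5.2]
[[-0.8,-0.8,19.2,0.001,-0.002,0.001],[-0.7,-0.8,19.2,0.001,-0.002,0.001]]
```

Emit:
{"method": "move_arm", "body": {
  "deltas": [
    [-1.5,-0.8,18,0.001,-0.002,0.001],
    [-1.5,-0.8,16,0,-0.002,0],
    [0,0,0,0,0,0]
  ]
}}

```text
t: 16.8
ee_pos: [634.1, 68.1, 96.5]
orientation: [-0.202, 2.402, 0.072]
ft_force: [-0.2, 0.2, -5.7]
width: 14.1
```

```bash
python3 - <<'E'
from pl import *
from workcell import eyes
where(); d=eyes.get_image("wrist"); cv2.imwrite("pics/i.png",d["frame"][...,::-1]); np.savez("pics/i.npz",**d,T=cur()[0])
s=eyes.get_image("side"); cv2.imwrite("pics/i_s.png",cv2.resize(s["frame"][100:230,270:400,::-1],None,fx=4.5,fy=4.5,interpolation=cv2.INTER_CUBIC)); np.savez("pics/i_s.npz",**s)
E
```

```text
block vs gap [-1.2 -0.2 49.7] rot [-0.001  0.005  0.001] F [-0.2  0.2 -5.7] w 14.1 t 16.8 q [0.05 0.54 2.15 2.88 0.28 1.74]
```

View pics/i.png

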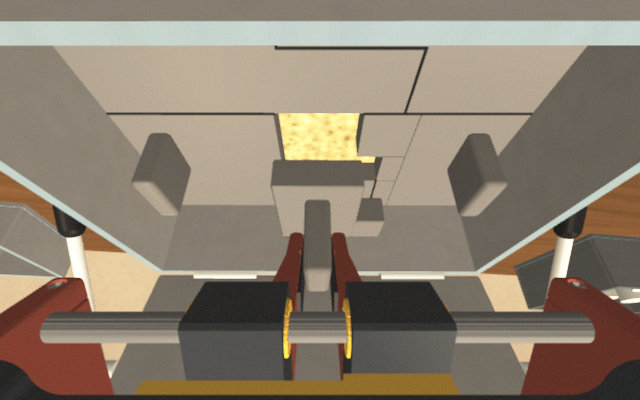

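View pics/i_s.png

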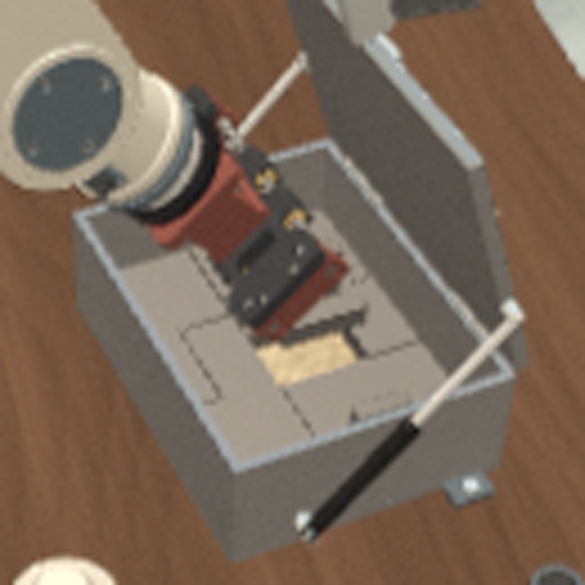

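```bash
python3 - <<'E'
from h import *
d=dict(np.load("pics/i.npz")); f=d["frame"]
cv2.imwrite("pics/i2.png",cv2.resize(f[95:245,250:400,::-1],None,fx=4,fy=4,interpolation=cv2.INTER_CUBIC))
E
```

```text
(no output)
```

View pics/i2.png

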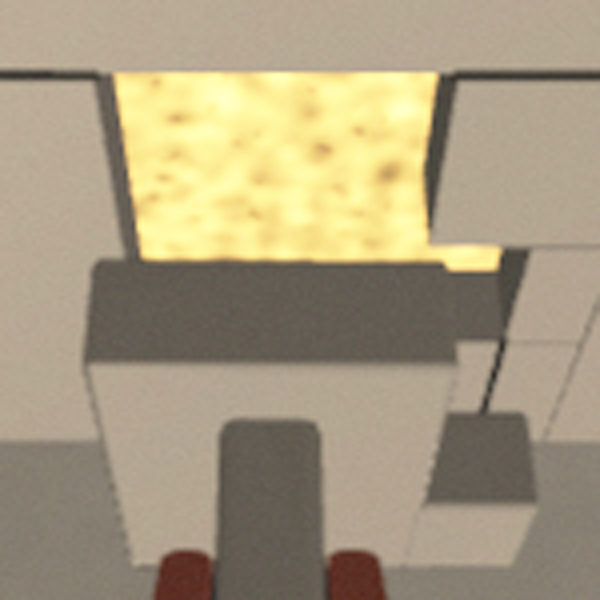

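```bash
cat > m.py <<'E'
from pl import *
np.set_printoptions(suppress=True,precision=1)
d=dict(np.load("pics/i.npz"))
def c(u,v,z): return ((ray(d,(u+.5)/4+250-.5,(v+.5)/4+95-.5,z)-GAPC)@CASE[:3,:3])[:2]
for nm,u,v,z,ex in [("UL",98,74,30,(-34.5,-26.5)),("ULf",115,72,12,(-34.5,-26.5)),("UR",455,75,30,(-34.5,26.5)),("URf",437,72,12,(-34.5,26.5)),("stepin",430,245,30,(5.5,26.5)),("stepout",527,247,30,(5.5,44.5))]:
    p=c(u,v,z); print(nm,p,"gap centre",p-ex)
B=49.7+12
for nm,u,v,z,ex in [("botL",96,262,B,(-32,-24)),("botR",445,262,B,(-32,24)),("topL",86,362,B+18,(-32,-24)),("topR",457,362,B+18,(-32,24)),("step",537,502,B+18,(8,42)),("topfarL",132,566,B+18,(32,-24)),("stepfar",513,566,B+18,(32,42)),("finL",221,421,B+58,(-20,-7)),("finR",320,421,B+58,(-20,7))]:
    p=c(u,v,z); print(nm,p,"block centre",p-ex)
E
python3 m.py
```

```text
UL [-34.  -25.9] gap centre [0.5 0.6]
ULf [-17.5 -26.6] gap centre [17.  -0.1]
UR [-34.2  25.9] gap centre [ 0.3 -0.6]
URf [-17.8  26.5] gap centre [16.7 -0. ]
stepin [ 4.8 26.8] gap centre [-0.7  0.3]
stepout [ 5.2 43.7] gap centre [-0.3 -0.8]
botL [-30.6 -24.1] block centre [ 1.4 -0.1]
botR [-31.   22.6] block centre [ 1.  -1.4]
topL [-33.7 -23.6] block centre [-1.7  0.4]
topR [-34.1  22.5] block centre [-2.1 -1.5]
step [ 4.5 39.9] block centre [-3.5 -2.1]
topfarL [ 29.5 -24.1] block centre [-2.5 -0.1]
stepfar [28.7 40.5] block centre [-3.3 -1.5]
finL [-87.5  -4. ] block centre [-67.5   3. ]
finR [-87.6   2.8] block centre [-67.6  -4.2]
```

```bash
python3 - <<'E'
from pl import *
np.set_printoptions(suppress=True,precision=2)
d=dict(np.load("pics/i.npz")); C=cloud(d); Q=(C-GAPC)@CASE[:3,:3]
def reg(a,b,u0,v0): 
    P=Q[int(95+v0/4):int(95+b/4),int(250+a/4):int(250+u0/4)]
    return P.reshape(-1,3)
for nm,a,v0,u0,b in [("topL",110,380,205,550),("step",445,515,520,555),("face",110,280,430,350),("stepface",450,425,520,490),("neighR",465,100,560,230),("floor",160,90,400,240)]:
    P=reg(a,b,u0,v0); m=P.mean(0); n=np.linalg.svd(P-m)[2][2]; n*=np.sign(n[np.abs(n).argmax()]); print(nm,len(P),m,"normal",n, "rms",np.std((P-m)@n))
P=np.r_[reg(110,550,205,380),reg(445,555,520,515)]; m=P.mean(0); n=np.linalg.svd(P-m,full_matrices=False)[2][2]; print("top",m,n)
E
```

```text
topL 1008 [ -2.63 -17.65  65.99] normal [ 0.05 -0.7   0.71] rms 3.3217250447579767
step 190 [14.72 32.98 67.91] normal [0.41 0.01 0.91] rms 1.8172345915851487
face 1360 [-32.36  -1.04  59.22] normal [0.62 0.   0.78] rms 2.4700486114575715
stepface 288 [ 6.89 32.9  58.35] normal [0.49 0.04 0.87] rms 2.9050002357765727
neighR 768 [-14.88  37.51  17.62] normal [-0.15  0.97  0.19] rms 4.316596021518048
floor 2280 [ 5.07  0.75 -0.33] normal [0.36 0.   0.93] rms 5.86301425127024
top [ 0.12 -9.62 66.3 ] [ 0.24 -0.12  0.96]
```

```bash
python3 - <<'E'
from pl import *
np.set_printoptions(suppress=True,precision=3)
d=dict(np.load("pics/i.npz")); C=cloud(d); Q=(C-GAPC)@CASE[:3,:3]
m=(Q[...,2]>45)&(Q[...,2]<78)&(Q[...,0]>-50)&(Q[...,0]<45)&(Q[...,1]>-30)&(Q[...,1]<50)
P=[]
for (a,v0,u0,b) in [(120,385,200,545),(340,385,420,545),(445,515,515,555)]:
    s=(slice(int(95+v0/4),int(95+b/4)),slice(int(250+a/4),int(250+u0/4))); P.append(Q[s][m[s]])
P=np.vstack(P); 
A=np.c_[P[:,:2],np.ones(len(P))]
w=np.ones(len(P))
for _ in range(20):
    k=np.linalg.lstsq(A*w[:,None],P[:,2]*w,rcond=None)[0]; r=P[:,2]-A@k; w=1/np.maximum(1,np.abs(r)/.5)**.5
print(len(P),"dz/dx,dz/dy,z0",k,np.std(r),np.median(np.abs(r)))
E
```

```text
1763 dz/dx,dz/dy,z0 [-0.009 -0.002 66.974] 0.30290339001691674 0.20382658086654715
```

```bash
python3 - <<'E'
from pl import *
np.set_printoptions(suppress=True,precision=1)
d=dict(np.load("pics/i.npz")); C=cloud(d); Q=(C-GAPC)@CASE[:3,:3]
t=(abs(Q[...,2]-67+.009*Q[...,0])<1.2)&(abs(Q[...,0])<45)&(abs(Q[...,1])<50)
P=Q[t]
for y0,y1 in [(-22,-10),(28,40)]:
    s=P[(P[:,1]>y0)&(P[:,1]<y1)]; print("x range",y0,y1,np.percentile(s[:,0],[.5,99.5]))
for x0,x1 in [(-25,0),(12,28)]:
    s=P[(P[:,0]>x0)&(P[:,0]<x1)]; print("y range",x0,x1,np.percentile(s[:,1],[.5,99.5]))
g=(abs(Q[...,2]-18)<1.5)&(abs(Q[...,0])<60)&(abs(Q[...,1])<70); G=Q[g]
s=G[(abs(G[:,1])<20)&(G[:,0]<-25)]; print("gap -x edge (exp -34.5)",np.percentile(s[:,0],99.5))
for lo_,hi_ in [(-30,-10)]:
    s=G[(G[:,0]>lo_)&(G[:,0]<hi_)]; print("gap left(-26.5)",np.percentile(s[s[:,1]<0][:,1],99.5),"right(26.5)",np.percentile(s[s[:,1]>0][:,1],.5))
E
```

```text
x range -22 -10 [-32.5  28.3]
x range 28 40 [ 7.7 30. ]
y range -25 0 [-24.3  22.4]
y range 12 28 [-24.5  40.1]
gap -x edge (exp -34.5) -34.01262983056603
gap left(-26.5) -27.168828040194718 right(26.5) 26.329283788001728
```

The block is level (plane fit tilt 0.009). Its centre sits about 2 mm short in x and 0.6 mm short in y relative to the gap, so I'll correct that while lowering.

```bash
python3 - <<'E'
from pl import *
where(); plan([held(.8,.4,23)],vmax=10)
E
```

```text
block vs gap [-3.2 -0.  50.5] rot [-0.001  0.007  0.001] F [-0.9 -0.1 -4.9] w 13.7 t 16.9 q [0.05 0.53 2.15 2.88 0.28 1.74]
t 16.9 n 3 q [0.05 0.53 2.15 2.88 0.28 1.74] w 13.7 F [-0.9 -0.1 -4.9]
[[5.2,0.2,7.6,-0.0,-0.002,0.0],[5.2,0.2,7.6,-0.0,-0.002,0.0],[5.2,0.2,7.6,-0.0,-0.002,0.0]]
```

Emit:
{"method": "move_arm", "body": {
  "deltas": [
    [5,0.2,8,0,-0.002,0],
    [5,0.2,8,0,-0.002,0],
    [5,0.2,6,0,-0.002,0],
    [0,0,0,0,0,0],
    [0,0,0,0,0,0]
  ]
}}

```text
t: 17.32
ee_pos: [632.2, 68.4, 68.4]
orientation: [-0.202, 2.4, 0.072]
ft_force: [0.5, 0.3, -4.4]
width: 14.0
```

```bash
python3 - <<'E'
from pl import *
from workcell import eyes
where(); d=eyes.get_image("wrist"); f=d["frame"]; np.savez("pics/j.npz",**d); where()
cv2.imwrite("pics/j.png",cv2.resize(f[95:245,250:400,::-1],None,fx=4,fy=4,interpolation=cv2.INTER_CUBIC))
np.set_printoptions(suppress=True,precision=1)
C=cloud(d); Q=(C-GAPC)@CASE[:3,:3]
h=Q[(abs(Q[...,0])<45)&(abs(Q[...,1])<50)][:,2]; print(np.histogram(h,bins=np.arange(-2,60,3)))
E
```

```text
block vs gap [-2.9  0.4 21.6] rot [-0.001  0.004  0.   ] F [ 0.5  0.3 -4.4] w 14.0 t 17.32 q [0.05 0.6  2.16 2.93 0.35 1.68]
block vs gap [-3.1  0.5 21.6] rot [-0.001  0.004  0.   ] F [-1.2  0.4 -5.5] w 13.9 t 17.37 q [0.05 0.6  2.16 2.93 0.35 1.68]
(array([ 606,   72,   28,   30,   31,   52, 6537,   47,  451,  502,  530,
        556,  583, 3732,  122,  132,  149,  203,  223,  229]), array([-2,  1,  4,  7, 10, 13, 16, 19, 22, 25, 28, 31, 34, 37, 40, 43, 46,
       49, 52, 55, 58]))
```

View pics/j.png

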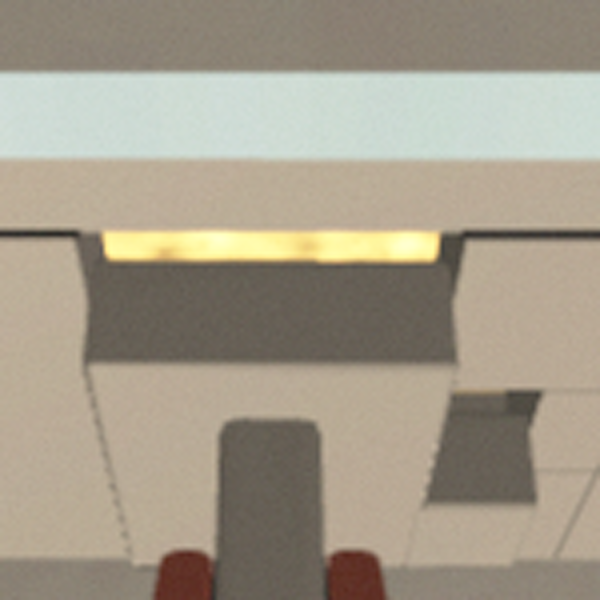

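```bash
cat > m2.py <<'E'
from pl import *
np.set_printoptions(suppress=True,precision=1)
d=dict(np.load("pics/j.npz")); C=cloud(d); Q=(C-GAPC)@CASE[:3,:3]
def c(u,v,z): return ((ray(d,(u+.5)/4+250-.5,(v+.5)/4+95-.5,z)-GAPC)@CASE[:3,:3])[:2]
for nm,u,v,z,ex in [("UL",80,234,30,(-34.5,-26.5)),("UR",464,234,30,(-34.5,26.5)),("stepout",543,392,30,(5.5,44.5)),("stepin",455,390,30,(5.5,26.5))]:
    p=c(u,v,z); print(nm,"gap centre",p-ex)
B=21.+12
for nm,u,v,z,ex in [("botL",96,262,B,(-32,-24)),("botR",445,262,B,(-32,24)),("topL",86,362,B+18,(-32,-24)),("topR",457,362,B+18,(-32,24)),("step",537,502,B+18,(8,42)),("farL",132,566,B+18,(32,-24))]:
    p=c(u,v,z); print(nm,"block centre",p-ex)
m=(abs(Q[...,2]-39)<1.5)&(abs(Q[...,0])<45)&(abs(Q[...,1])<50); P=Q[m]; print("topz",np.median(P[:,2]))
for x0,x1 in [(-25,0),(12,26)]:
    s=P[(P[:,0]>x0)&(P[:,0]<x1)]; print("y",np.percentile(s[:,1],[.5,99.5]))
for y0,y1 in [(-20,-10),(28,38)]:
    s=P[(P[:,1]>y0)&(P[:,1]<y1)]; print("x",np.percentile(s[:,0],[.5,99.5]))
G=Q[(abs(Q[...,2]-18)<1.5)&(abs(Q[...,0])<60)&(abs(Q[...,1])<70)]
s=G[(abs(G[:,1])<20)&(G[:,0]<-25)]; print("gap -x edge",np.percentile(s[:,0],99.5))
s=G[(G[:,0]>-32)&(G[:,0]<-22)]; print("gap L,R",np.percentile(s[s[:,1]<0][:,1],99.5),np.percentile(s[s[:,1]>0][:,1],.5))
E
python3 m2.py
```

```text
UL gap centre [0.7 0.8]
UR gap centre [ 0.3 -0.6]
stepout gap centre [ 0.5 -0. ]
stepin gap centre [0.  3.6]
botL block centre [0.4 0.4]
botR block centre [ 0.  -0.5]
topL block centre [-2.5  0.9]
topR block centre [-2.9 -0.7]
step block centre [-3.9 -1.1]
farL block centre [-2.6  0.4]
topz 38.87207369777292
y [-23.6  23.2]
y [-23.7  40.8]
x [-34.3  25.4]
x [ 5.5 28.6]
gap -x edge -33.457967290489435
gap L,R -27.10586597317185 26.3473193202795
```

```bash
python3 - <<'E'
from pl import *
np.set_printoptions(suppress=True,precision=2)
for n in "ij":
    d=dict(np.load(f"pics/{n}.npz")); C=cloud(d); Q=(C-GAPC)@CASE[:3,:3]
    for v in range(270,370,12):
        s=Q[int(95+v/4),int(250+120/4):int(250+420/4)]; print(n,v,np.median(s,axis=0))
E
```

```text
i 270 [-32.02  -0.84  51.9 ]
i 282 [-31.95  -0.5   53.79]
i 294 [-31.92  -0.83  55.75]
i 306 [-31.88  -0.82  57.66]
i 318 [-31.88  -0.81  59.57]
i 330 [-31.89  -0.8   61.43]
i 342 [-31.87  -0.5   63.23]
i 354 [-31.84  -0.78  65.11]
i 366 [-31.63  -0.77  66.76]
j 270 [-33.63  -0.16  23.7 ]
j 282 [-33.53  -0.15  25.58]
j 294 [-33.71   0.28  27.69]
j 306 [-33.68  -0.13  29.59]
j 318 [-33.63  -0.11  31.41]
j 330 [-33.47  -0.1   33.19]
j 342 [-33.64  -0.1   35.19]
j 354 [-33.57  -0.09  36.96]
j 366 [-33.25  -0.08  38.57]
```

```bash
python3 - <<'E'
from pl import *
where(); plan([held(-.7,.4,21),held(-.7,.4,-0.5)],vmax=5)
E
```

```text
block vs gap [-3.1  0.5 21.6] rot [-0.001  0.004  0.   ] F [-1.2  0.4 -5.5] w 13.9 t 17.37 q [0.05 0.6  2.16 2.93 0.35 1.68]
t 17.37 n 6 q [0.05 0.6  2.16 2.93 0.35 1.68] w 13.9 F [-1.2  0.4 -5.5]
[[-1.3,-0.1,1.9,-0.001,-0.004,0.001],[2.9,0.0,3.2,0.0,0.0,-0.0],[2.9,0.0,3.2,0.0,0.0,-0.0],[2.9,0.0,3.2,0.0,0.0,-0.0],[2.9,0.0,3.2,0.0,0.0,-0.0]]
[[2.9,0.0,3.2,0.0,0.0,-0.0]]
```

Emit:
{"method": "move_arm", "body": {
  "deltas": [
    [-1.8,0,1.6,0,-0.004,0],
    [0,0,0,0,0,0],
    [0,0,0,0,0,0]
  ]
}}

```text
t: 17.62
ee_pos: [634.8, 68.8, 69.1]
orientation: [-0.201, 2.396, 0.072]
ft_force: [0.7, -0.0, -6.1]
width: 13.9
```

```bash
python3 - <<'E'
from pl import *
where(); plan([held(-.7,.4,14)],vmax=5)
E
```

```text
block vs gap [-0.1  0.4 22.2] rot [-0.001 -0.001  0.   ] F [ 0.7 -0.  -6.1] w 13.9 t 17.62 q [0.05 0.6  2.15 2.94 0.36 1.68]
t 17.62 n 2 q [0.05 0.6  2.15 2.94 0.36 1.68] w 13.9 F [ 0.7 -0.  -6.1]
[[3.0,-0.0,2.9,-0.0,0.001,0.0],[3.0,-0.0,2.9,-0.0,0.001,0.0]]
```

Emit:
{"method": "move_arm", "body": {
  "deltas": [
    [2.9,0,3,0,0.001,0],
    [2.9,0,3,0,0,0],
    [0,0,0,0,0,0]
  ]
}}

```text
t: 17.87
ee_pos: [635.3, 68.8, 61.3]
orientation: [-0.201, 2.394, 0.072]
ft_force: [0.1, -0.2, -5.4]
width: 13.6
```

```bash
python3 - <<'E'
from pl import *
where(); plan([held(-.7,.4,6)],vmax=5)
E
```

```text
block vs gap [ 0.4  0.3 14.4] rot [-0.002 -0.002  0.   ] F [ 0.1 -0.2 -5.4] w 13.6 t 17.87 q [0.05 0.62 2.15 2.95 0.38 1.67]
t 17.87 n 2 q [0.05 0.62 2.15 2.95 0.38 1.67] w 13.6 F [ 0.1 -0.2 -5.4]
[[3.2,0.1,2.8,-0.001,0.001,0.001],[3.2,0.0,2.8,-0.001,0.001,0.001]]
```

Inside the gap with no contact force so far, so I'll continue.

Emit:
{"method": "move_arm", "body": {
  "deltas": [
    [3.2,0,2.6,0,0.001,0],
    [3.2,0,2.6,0,0.001,0],
    [0,0,0,0,0,0]
  ]
}}

```text
t: 18.12
ee_pos: [634.0, 68.5, 52.2]
orientation: [-0.201, 2.396, 0.071]
ft_force: [0.0, 0.3, -5.4]
width: 14.1
```

```bash
python3 - <<'E'
from pl import *
where(); plan([held(-.5,.4,0)],vmax=5)
E
```

```text
block vs gap [-0.9  0.2  5.3] rot [-0.002 -0.     0.   ] F [ 0.   0.3 -5.4] w 14.1 t 18.12 q [0.05 0.64 2.15 2.95 0.39 1.66]
t 18.12 n 2 q [0.05 0.64 2.15 2.95 0.39 1.66] w 14.1 F [ 0.   0.3 -5.4]
[[1.6,0.1,2.1,-0.001,0.0,0.001],[1.6,0.1,2.1,-0.001,0.0,0.001]]
```

Emit:
{"method": "move_arm", "body": {
  "deltas": [
    [1.6,0,2,0,0,0],
    [1.2,0,1.5,0,0,0],
    [0,0,0,0,0,0]
  ]
}}

```text
t: 18.37
ee_pos: [634.3, 68.5, 46.9]
orientation: [-0.201, 2.397, 0.072]
ft_force: [-1.2, 0.1, -2.3]
width: 13.7
```

```bash
python3 - <<'E'
from pl import *
where()
E
```

```text
block vs gap [-0.7  0.2  0.1] rot [-0.001 -0.    -0.   ] F [-1.2  0.1 -2.3] w 13.7 t 18.37 q [0.05 0.65 2.15 2.96 0.4  1.65]
```

Emit:
{"method": "move_arm", "body": {
  "deltas": [
    [0.5,0,0.6,0,0,0],
    [0,0,0,0,0,0],
    [0,0,0,0,0,0]
  ]
}}

```text
t: 18.62
ee_pos: [634.3, 68.5, 47.3]
orientation: [-0.201, 2.394, 0.072]
ft_force: [0.8, -0.4, -5.3]
width: 13.8
```

```bash
python3 - <<'E'
from pl import *
from workcell import eyes
d=eyes.get_image("wrist"); f=d["frame"]; np.savez("pics/k.npz",**d); where()
cv2.imwrite("pics/k.png",f[...,::-1])
E
```

```text
block vs gap [-0.6  0.1  0.4] rot [-0.001 -0.002 -0.   ] F [ 0.3 -0.  -5.1] w 14.0 t 18.67 q [0.05 0.65 2.15 2.96 0.41 1.65]
```

View pics/k.png

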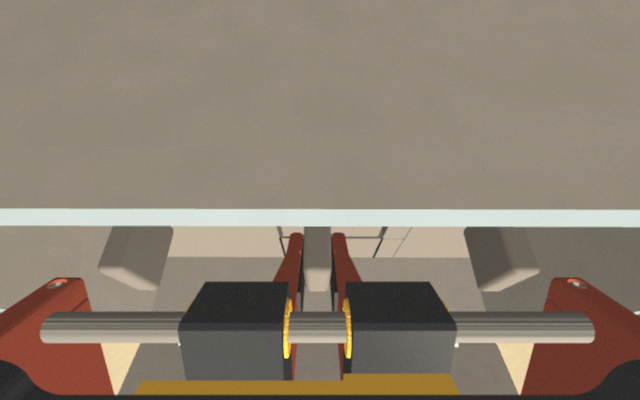

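The wall blocks the wrist view here, and the force still shows the block's full weight. I'll lower it a little further until it touches.

Emit:
{"method": "move_arm", "body": {
  "deltas": [
    [0.8,0,0.9,0,0,0],
    [0.4,0,0.5,0,0,0],
    [0.3,0,0.4,0,0,0]
  ]
}}

```text
t: 18.92
ee_pos: [634.4, 68.4, 47.0]
orientation: [-0.2, 2.391, 0.072]
ft_force: [-2.8, -1.2, 2.9]
width: 14.2
```

```bash
python3 - <<'E'
from pl import *
where()
E
```

```text
block vs gap [-0.4  0.1  0.1] rot [-0.001 -0.006 -0.001] F [-2.8 -1.2  2.9] w 14.2 t 18.92 q [0.05 0.66 2.15 2.96 0.41 1.65]
```

The floor is now carrying the block at z ≈ 0.1 mm, so I'll release.

Emit:
{"method": "move_arm", "body": {
  "deltas": [
    [0,0,0,0,0,0],
    [0,0,0,0,0,0],
    [0,0,0,0,0,0],
    [0,0,0,0,0,0],
    [0,0,0,0,0,0]
  ],
  "hand": -0.3
}}

```text
t: 19.33
ee_pos: [638.5, 69.0, 50.3]
orientation: [-0.2, 2.381, 0.073]
ft_force: [-0.3, -0.2, 0.7]
width: 44.1
```

Emit:
{"method": "move_arm", "body": {
  "deltas": [
    [0,0,-5,0,0,0],
    [0,0,-10,0,0,0],
    [0,0,-20,0,0,0],
    [0,0,-25,0,0,0],
    [0,0,-25,0,0,0]
  ]
}}

```text
t: 19.75
ee_pos: [579.8, 59.6, 112.5]
orientation: [-0.2, 2.382, 0.073]
ft_force: [0.8, 0.8, -0.2]
width: 57.4
```

Emit:
{"method": "move_arm", "body": {
  "deltas": [
    [0,0,-25,0,0,0],
    [0,0,-25,0,0,0],
    [0,0,-25,0,0,0],
    [-8,0,-25,0,0,0],
    [-8,0,-25,0,0,0]
  ]
}}

```text
t: 20.17
ee_pos: [503.8, 48.9, 206.9]
orientation: [-0.201, 2.385, 0.077]
ft_force: [0.8, 0.6, 0.5]
width: 57.2
```

Emit:
{"method": "move_arm", "body": {
  "deltas": [
    [-8,0,-20,0,0,0],
    [-8,0,-15,0,0,0],
    [0,0,0,0,0,0]
  ]
}}

```text
t: 20.42
ee_pos: [492.6, 49.9, 232.0]
orientation: [-0.221, 2.369, 0.064]
ft_force: [0.7, 0.1, -0.3]
width: 57.0
```

```bash
python3 - <<'E'
from pl import *
from workcell import eyes
d=eyes.get_image("wrist"); np.savez("pics/l.npz",**d); cv2.imwrite("pics/l.png",d["frame"][...,::-1])
s=eyes.get_image("side"); np.savez("pics/l_s.npz",**s); cv2.imwrite("pics/l_s.png",cv2.resize(s["frame"][80:330,220:470,::-1],None,fx=2.4,fy=2.4,interpolation=cv2.INTER_CUBIC))
where()
E
```

```text
block vs gap [-142.2    5.1  183.4] rot [-0.003 -0.024  0.002] F [ 0.6  0.5 -0.1] w 57.3 t 20.52 q [0.01 0.05 2.39 2.05 0.12 2.54]
```

View pics/l.png

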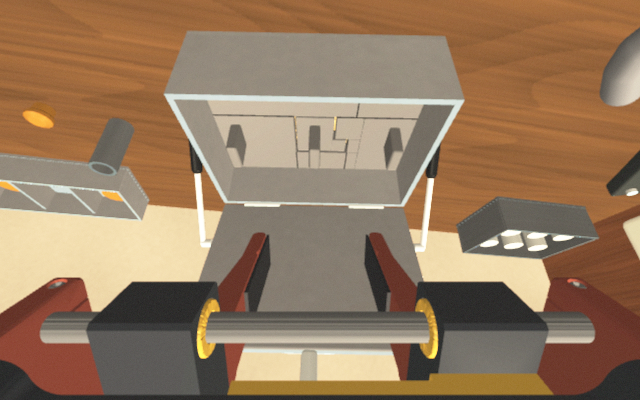

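View pics/l_s.png

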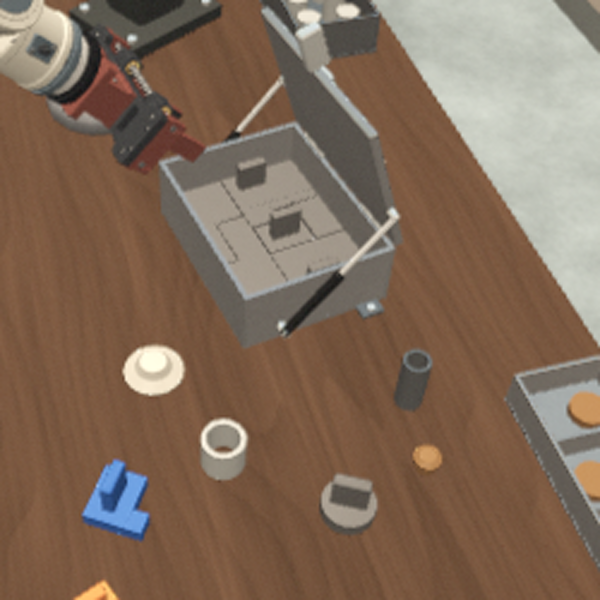

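The block is in the gap. The wrist view shows its fin at (315,145), midway between the neighbours' fins, with a thin gap line at (335,122). The lid is open. I'll check the numbers.

```bash
python3 - <<'E'
from pl import *
np.set_printoptions(suppress=True,precision=2)
for n in ["l","l_s"]:
    d=dict(np.load(f"pics/{n}.npz")); C=cloud(d); Q=(C-GAPC)@CASE[:3,:3]
    F=(abs(Q[...,0])<30)&(abs(Q[...,1])<15)&(Q[...,2]>50)&(Q[...,2]<64); P=Q[F]; print(n,"fin",len(P),np.percentile(P,[2,50,98],axis=0).tolist())
    for nm,a in [("plate",(-28,28,-22,22)),("step",(12,28,28,38)),("ref -x",(-70,-42,-40,40)),("ref -y",(-25,25,-70,-35)),("ref+y",(-25,0,32,70))]:
        m=(Q[...,0]>a[0])&(Q[...,0]<a[1])&(Q[...,1]>a[2])&(Q[...,1]<a[3])&(abs(Q[...,2]-18)<8); p=Q[m]
        if len(p)<10: print(nm,len(p)); continue
        A=np.c_[p[:,:2],np.ones(len(p))]; k=np.linalg.lstsq(A,p[:,2],rcond=None)[0]; print(nm,len(p),"z",np.median(p[:,2]),"slope",k[:2])
    for s in(-1,1):
        m=(abs(Q[...,0])<30)&(abs(Q[...,1]-100*s)<15)&(Q[...,2]>50)&(Q[...,2]<64); P=Q[m]; print("nfin",s,np.percentile(P,[2,50,98],axis=0)[:,:2].tolist() if len(P)>5 else 0)
    Qc=(C-CC)@CASE[:3,:3]; L=(Qc[...,2]>130)&(Qc[...,2]<270)&(Qc[...,0]>0)&(Qc[...,0]<110)&(abs(Qc[...,1])<120); p=Qc[L]
    if len(p)>20: print("lid",np.median(np.arctan2(p[:,2]-90,100-p[:,0])),len(p))
E
```

```text
l fin 255 [[-20.2690464100247, -7.758941696176246, 50.325121673477746], [-7.208449165608905, -1.3624543294276337, 56.64057410717797], [16.380789982548748, 5.741429828662234, 57.825460127974594]]
plate 755 z 17.137303308368132 slope [-0.02 -0.  ]
step 54 z 17.002894447804977 slope [0.01 0.01]
ref -x 663 z 17.11272905920174 slope [-0.01 -0.  ]
ref -y 680 z 17.11007085655197 slope [-0. -0.]
ref+y 397 z 17.071830344098828 slope [-0. -0.]
nfin -1 [[-19.50392056589543, -106.48163535163354], [-5.646601354246144, -98.74199290945747], [17.541161714833514, -93.49030848106109]]
nfin 1 [[-20.44851962656988, 92.17340623998878], [-5.708528096373449, 97.73849776459012], [16.64731071938417, 105.14969753601174]]
lid 1.2692298053046254 11053
l_s fin 59 [[-21.56576897491902, -8.25405753762383, 50.157314041671526], [-4.771274741808667, -1.3935447214276842, 56.01203791042474], [16.59920902375702, 8.75946744699822, 60.77587030525824]]
plate 117 z 18.871909592830093 slope [-0.02  0.02]
step 0
ref -x 167 z 17.8854737035947 slope [-0.01 -0.  ]
ref -y 116 z 17.75135652332989 slope [ 0.02 -0.02]
ref+y 62 z 17.71984884455793 slope [ 0.01 -0.01]
nfin -1 [[-21.190131536667106, -106.3062094051301], [-3.252833220522199, -99.24777566973114], [15.133706380986155, -92.48622081282515]]
nfin 1 [[-22.404705418076837, 91.44232378025407], [-3.7158285956060038, 96.6715690475745], [13.812851247610716, 107.41621285506203]]
lid 1.2502056833884494 911
```

Emit:
{"method": "move_arm", "body": {
  "deltas": [
    [0,0,0,0,0,0],
    [0,0,0,0,0,0]
  ]
}}

```text
t: 20.68
ee_pos: [492.7, 50.0, 229.6]
orientation: [-0.19, 2.375, 0.078]
ft_force: [0.0, -0.4, 0.1]
width: 57.0
```

```bash
python3 - <<'E'
from workcell import ctrl
o=ctrl.get_obs(); print(o["t"],o["qpos"],o["qvel"],o["ft_force"]); print(ctrl.close_job())
E
```

```text
20.6833 [0.01302019 0.05185521 2.38989104 2.06214748 0.11636084 2.5415261 ] [-5.49075002e-04  1.45087268e-02  3.42364093e-03  5.35447426e-02
  3.30495492e-03 -8.68104006e-05] [ 0.04550732 -0.36898895  0.07795596]
the job is handed in; nothing more can be done
None
```

I lifted the lid by its tongue until the struts took over. I then gripped the L block by its fin at about a 42° lean, lowered it into the gap until the floor carried it, released it and backed off. The job was handed in at t = 20.7 s; no verdict is reported.

**Last checks:**
- **Lid:** it measured 1.25 rad in the side camera and 1.27 rad in the wrist camera, above the 1.17 rad needed.
- **Block:** in the wrist view its top was level with its neighbours (17.1 mm against 17.1 mm, tilt about 0.02 rad). Its fin was within about 2 mm of the gap centre.
- **Contact:** the arm was clear of everything, with wrist force around 0.4 N.
- **Bystanders:** the last side view showed no sign that any had moved. I did not re-measure their positions.

**Disagreements and doubts:**
- The side camera put the block's top about 1 mm higher than the wrist camera did. Its depth is noisier, and this is within the 3 mm allowed.
- While hovering over the gap, ray and depth estimates of the block's x position differed by 2–3 mm. I took a middle value, and the block went in without side force.
- After backing off, joint 6 rested at its range end, reading 2.5415 rad against the stated 2.54. If that limit is checked to the third decimal, it could count as passing the joint's range.

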